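Refit the tongued wiring-bay cover on the tester's control unit

ROBOT

A 6-joint arm with a two-finger parallel gripper is mounted at the origin on the work surface. World frame = base frame: x ahead of the robot, y to its left, z up, the work surface at z = 0. Lengths are in m, angles in rad, forces in N, time in s.
With the tool pointing down it reaches from about 0.3 to 0.875 m from the base axis. Payload 6.4 kg.
Tool frame: the origin (TCP) lies at the very end of the fingers, on their centre line; the grasp point (between the pads) lies 19 mm behind it (ctrl.tcp_to_grasp is the distance from the TCP to the grasp point, in m); z points along the fingers, y is the direction in which the jaws open and shut (so a half turn about z gives the same grasp; the last joint's range is limited). The gripper opens to 85 mm and grips with 20 to 120 N. Pads are 22 mm wide; open, the fingers measure 114 mm over their backs; the gripper's body (76 mm by 85 mm) begins 54 mm behind the grasp point. The pads swing forward as they close: fully open they stand 13 mm farther back than shut.
Start: joints at [-1.495, 0.181, 1.607, -0, 1.354, -0.206], TCP at [0.16, -0.552, 0.209] pointing down, gripper open.
Joint ranges: [-2.99, 2.99], [-0.89, 2.07], [0.3, 2.58], [-1.14, 4.28], [0, 2.63], [-3.12, 3.12]. Speed limits (rad/s): [2.57, 2.57, 3.01, 3.14, 3.14, 3.14].

INTERFACE

Orientations are given as a unit quaternion [w, x, y, z].
In Python, from bench import ctrl gives the robot as it stands. The module is installed in compiled form; this text tells all that it offers.
- The arm moves only by the tool drive_tool, never from a script. Its argument "deltas" is a list of rows, each an object with "slide": the shift along the tool's x, y, z as a fraction of full scale, a list of three; "delta_rot": the turn, a rotation vector about the tool's x, y, z as a fraction of full scale, a list of three; "hand": the opening, from 0 (shut) to 1 (fully open). In form: [{"slide": [tx, ty, tz], "delta_rot": [wx, wy, wz], "hand": hand}, ...]. A call has exactly 5 rows; each row shifts and turns the commanded pose from where the row before left it, along the tool's axes as they then stand; what a row does not reach is not made up. Full scale, the value 1, is 50 mm for a shift and 180 degrees for a turn. A row lasts 1/8 s, in which the tool goes at most 62.5 mm and 10.7 degrees, less where a joint would pass 70% of its speed; a pose out of reach is approached as far as the arm can. A call with a number of a shift or a turn outside -1 to 1 is refused whole. A call with a gripper value outside its range is refused whole. The fingers move at their own pace and stop on an object; the grip force is fixed at half the most. Time passes only in rows, so rows that do not move let the fingers close, or fill a call up. It gives the time, the measured TCP pose, the force and the opening at its end, in the units of the state.
- ctrl.get_obs(): the state, without advancing time (a new reading comes with each control period).
- ctrl.camera(name): name is "scene" or "top" or "wrist"; returns a dict with "frame" (480x640x3 uint8, red, green, blue), "mtx" (3x3 intrinsics, pixels), "R" (3x3) and "t" (3): a world point X has camera coordinates R X + t. Camera axes: x right, y down, z forward; pixel columns grow to the right and rows downward; lengths in m; the calibration is good to about 2 mm. A picture is of the moment at which its call begins. There is no depth.
- ctrl.hand_in(): hands the job in, once; it reports no verdict.
The state is a dict: "time_s": time; "q": joint angles; "dq": joint speeds; "joint_efforts": joint torques, N m; "eef_pos": TCP position; "eef_rot": TCP orientation; "wrist_force": force on the tool from outside, world axes, zero at the start; "torque": the same for the moment, N m; "opening": opening from 0.0 (shut) to 1.0 (fully open).
Only numpy, scipy, OpenCV 4.12 (cv2) and the standard library are available. Lean on these libraries where they do the work, as an engineer would, in place of code of your own. Each camera call takes 0.05 s, during which the arm holds its last target.

TASK

Close the open wiring bay of the melt tester's low control unit with its loose cover: hold the cover on a slant, slide its tongue under the grooved lip until it meets the stop, then lower the other edge and press it flat until the spring catch snaps over it. Handle it gently: no hard pushing of the cover against the frame, and leave the cover locked in place and everything else on the bench where it is.

Things in the scene. Friction and masses are not known exactly. Their poses are not given: they have to be found in the camera images.
- cover_grip (a point): Cream loose cover: board 140 (x) x 120 (y) x 8 mm with dark slots, 0.26-0.46 kg, flat on the bench at first. This point: inside its grip rib, on the board's centre, 30 mm above the underside. Rib: flat-sided fin across the middle, 16 mm thick (x), 80 mm long (y), top 44 mm above the underside; pinch its 16 mm. z up, x along the 140 mm side, tongue on the -x edge.
- cover_tongue (a point): Middle of the tip of the cover's tongue, same axes, 88 mm to -x of the rib and 2.5 mm above the underside. The tongue is a strip 5 mm thick, 116 mm wide, standing 18 mm out of the board's -x edge; its underside is level with the board's.
- cover_rear (a point): Middle of the cover's rear edge (the edge away from the tongue), 70 mm to +x of the rib, 4 mm above the underside. Same axes.
- unit_seat (a point): Fixed low cream control unit 250x190x45 mm, open bay on top in an aluminium frame. This point: nominal middle of the frame, at ledge level, 50 mm above the bench; x from groove to catch, z up. CAUTION: slotted screws and shims: the real frame with groove and catch sits up to 8 mm off along x and 3 mm off in z from all unit points (y and yaw are true): find it by feel.
- unit_groove (a point): Nominal middle of the groove's mouth, at x -78 mm from unit_seat. Groove: 9 mm high above the ledge (z 0-9), rigid stop 10.5 mm inside the mouth; lip over it 6 mm thick, its top 15 mm above the ledge. In front of the mouth the ledge runs on flat for 28 mm. With the tongue on the stop the cover can slope up to 0.25 rad. Side cheeks 8 mm high stand 64 mm either side (4 mm play).
- unit_rear (a point): Nominal top of the rear wall's inner face: x +71.5 mm from unit_seat, 8 mm above the ledge (2 mm play behind the seated cover). Mid-wall a steel spring catch 56 mm wide juts 5.5 mm inward, underside 10 mm above the ledge, front sloping up and back; it and its guide blocks reach 25 mm above the ledge. So the cover cannot go in flat. Home: on the ledges, under the catch.
- catch (a joint): Travel of the spring catch, m: 0 = sprung out over the bay, up to 0.010 = pushed back along the unit's +x. Spring 4 N at rest, +0.5 N per mm. The cover's rear edge pressed down on the slope pushes it back about 3.5 mm (some 6-12 N at the rear edge, up to twice that at the rib); then it snaps out over the cover and reads 0 again.
- cup_mid (a point): plain bystander, leave it where it is: steel cup, 54 mm wide, 55 mm high; point at mid-height.
- jar_mid (a point): plain bystander, leave it where it is: glass jar with a white cap, 48 mm wide, 75 mm high; point at mid-height.
- weight_mid (a point): plain bystander, leave it where it is: knobbed steel weight, 44 mm wide, 52 mm high; point at mid-height.
- timer_mid (a point): plain bystander, leave it where it is: white pocket timer 60 x 75 x 18 mm, lying flat; point at its middle.
- blank_mid (a point): plain bystander, leave it where it is: plain cream plate 100 x 70 x 8 mm without tongue or rib; point at its middle.
- brush_grip (a point): plain bystander, leave it where it is: brush with a wooden handle lying on the bench; point on the handle.
- rod_mid (a point): plain bystander, leave it where it is: steel cleaning rod with a black handle, 260 mm long, 16 mm thick at the handle, lying on the bench; point along its middle.
Mind the look-alikes: they are no part of the job. Leave any green look-alike of the part that bears cover_grip alone.

How it is judged:
By the outcome, as a careful person would: the job done as asked, in the order asked, and still so for the second after the job is handed in, with the robot touching nothing.
It also fails if it takes over 61 s, if anything falls off the work surface, if the arm or the gripper's body presses on something with over 40 N, if the wrist force passes 120 N, or if a joint passes its speed limit or range.

## Working session

There is one attempt and no reset: what is moved stays moved. The work goes in short steps, Python scripts to look and compute and a tool call to move; the robot and the scene stay as the last step left them, time stands still between calls to the robot, and variables do not carry over. Pictures are saved under pics/ and viewed, and the job is handed in when it is done.

Besides the shell and the picture viewer there is one more tool, called after "Call:" in YAML: its name, and indented under it one key for each argument. drive_tool: Moves the arm, as the interface text tells. Its arguments: {"type":"object","properties":{"deltas":{"type":"array","items":{"type":"object","properties":{"slide":{"type":"array","items":{"type":"number"}},"delta_rot":{"type":"array","items":{"type":"number"}},"hand":{"type":"number"}}}}},"required":["deltas"]}

```bash
mkdir -p pics; cat > h.py <<'E'
import numpy as np, cv2
from bench import ctrl
def snap(n,f):
    c=ctrl.camera(n); cv2.imwrite('pics/'+f+'.png',c['frame'][:,:,::-1]); np.savez('pics/'+f+'.npz',**c); return c
def ray(c,u,v,z):
    p=np.linalg.inv(c['mtx'])@np.array([u,v,1.]); d=c['R'].T@p; o=-c['R'].T@c['t']
    return o+d*(z-o[2])/d[2]
def proj(c,X):
    p=c['mtx']@(c['R']@np.asarray(X)+c['t']); return p[:2]/p[2]
E
python3 - <<'E'
from h import *
print(ctrl.get_obs())
for n in('top','scene','wrist'):
    c=snap(n,n+'0'); print(n,-c['R'].T@c['t'],c['mtx'][0,0])
E
```

```text
{'time_s': 0.0, 'q': array([-1.49529489e+00,  1.81561691e-01,  1.60801948e+00,  4.05357766e-06,
        1.35378193e+00, -2.06298403e-01]), 'dq': array([-1.65461887e-04,  3.69057073e-04, -3.07430193e-04, -1.33223301e-03,
        6.42076470e-05,  2.04895551e-03]), 'joint_efforts': array([-1.58175320e-03, -4.44879699e+01, -3.51331758e+01, -4.81811876e-04,
        9.16802179e-03,  1.47916069e-05]), 'eef_pos': array([ 0.15987221, -0.55171094,  0.20826703]), 'eef_rot': array([-8.83202112e-04,  9.90089691e-01,  1.40433683e-01,  5.98256687e-05]), 'wrist_force': array([-0.28045752,  0.84210894, -0.09414987]), 'torque': array([ 0.02694354, -0.00244963,  0.02876277]), 'opening': 1.0006972608948876}
top [4.24221985e-01 9.80832706e-04 1.32230458e+00] 492.59757326882965
scene [ 1.35328888 -0.47557679  0.97611318] 586.2783529944802
wrist [ 0.22520182 -0.53339037  0.37195228] 334.76874670310843
```

View pics/top0.png

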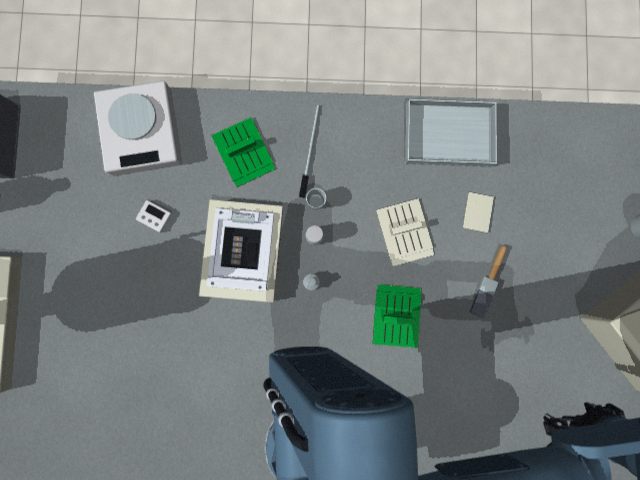

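View pics/scene0.png

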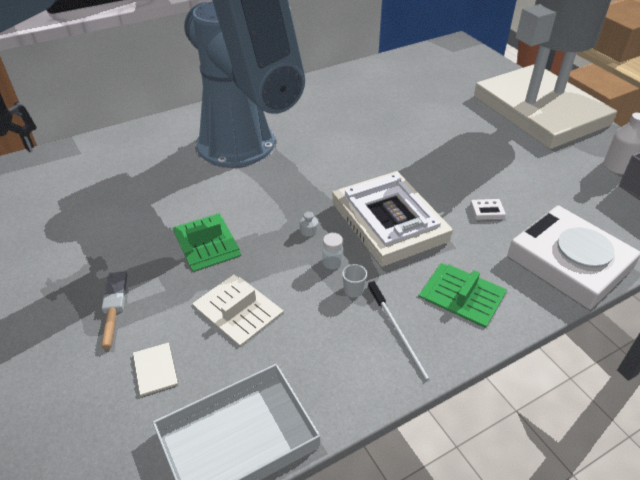

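View pics/wrist0.png

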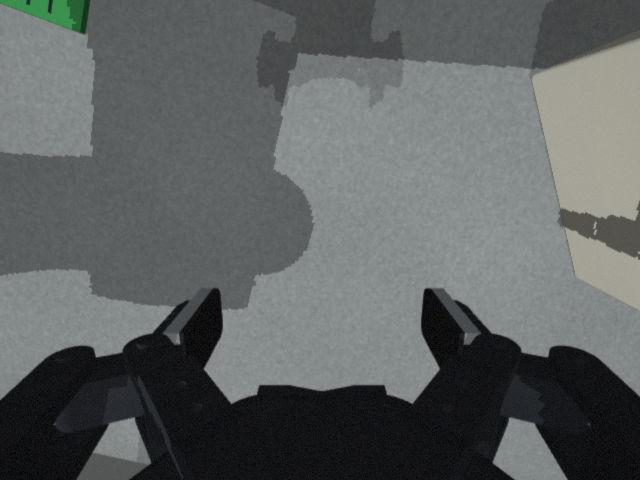

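The top view shows the cream cover near (405,231), the unit near (241,250) with its catch at the top end (244,215), and green look-alikes at (243,150) and (398,316). I'll zoom in for detail.

```bash
python3 - <<'E'
import cv2
a=cv2.imread('pics/top0.png')
cv2.imwrite('pics/t_cov.png',cv2.resize(a[185:275,365:445],None,fx=6.5,fy=6.5,interpolation=cv2.INTER_CUBIC))
cv2.imwrite('pics/t_unit.png',cv2.resize(a[190:310,190:295],None,fx=5,fy=5,interpolation=cv2.INTER_CUBIC))
a=cv2.imread('pics/scene0.png')
cv2.imwrite('pics/s_cov.png',cv2.resize(a[260:350,180:295],None,fx=6,fy=6,interpolation=cv2.INTER_CUBIC))
cv2.imwrite('pics/s_unit.png',cv2.resize(a[165:270,320:460],None,fx=5.5,fy=5.5,interpolation=cv2.INTER_CUBIC))
E
```

```text
(no output)
```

View pics/t_cov.png

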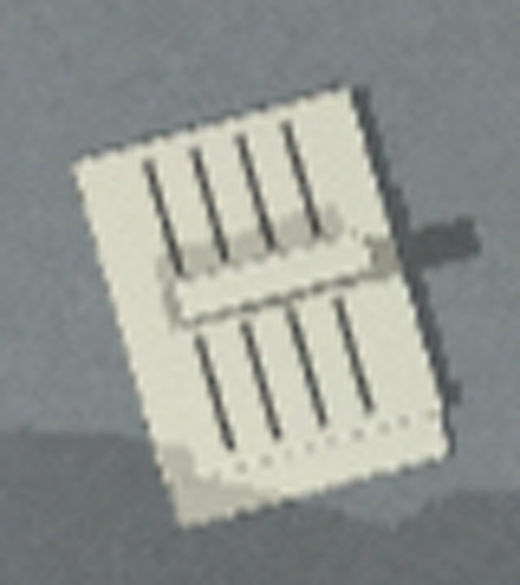

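View pics/t_unit.png

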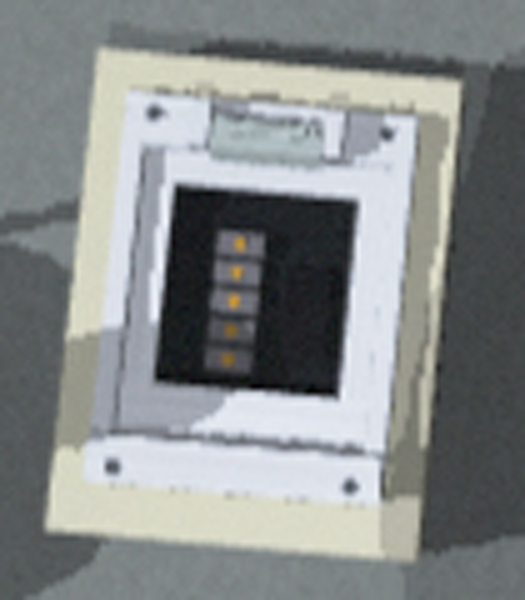

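View pics/s_cov.png

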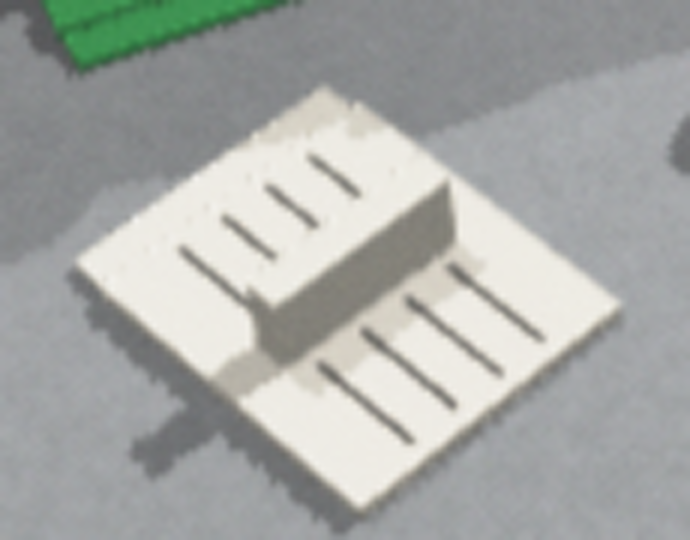

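View pics/s_unit.png

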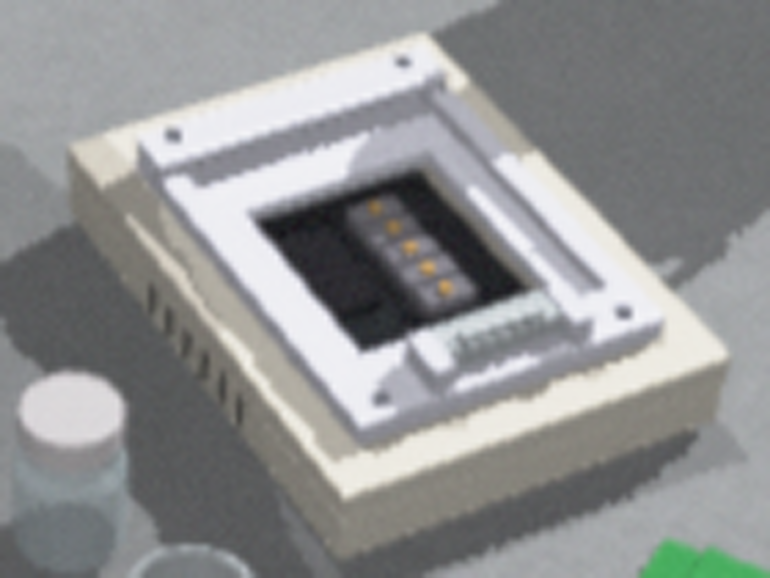

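The cover's tongue edge (the dotted step line) faces the robot, in the lower part of the picture. The unit's groove also faces the robot and its catch faces away. Both +x axes point roughly along world +x. Next I'll measure corners.

```bash
cat > m.py <<'E'
from h import *
def quad(f,box,kind):
    c=dict(np.load('pics/%s.npz'%f)); a=c['frame'].astype(int); u0,v0,u1,v1=box
    a=a[v0:v1,u0:u1]; 
    k=4
    b=cv2.resize(a.astype(np.uint8),None,fx=k,fy=k,interpolation=cv2.INTER_CUBIC).astype(int)
    if kind=='cream': m=(b[:,:,0]-b[:,:,2]>14)
    else: m=(b.min(2)>175)&(b[:,:,0]-b[:,:,2]<10)
    m=m.astype(np.uint8)*255
    m=cv2.morphologyEx(m,cv2.MORPH_CLOSE,np.ones((9,9)))
    cs,_=cv2.findContours(m,cv2.RETR_EXTERNAL,cv2.CHAIN_APPROX_NONE)
    ct=max(cs,key=cv2.contourArea); h=cv2.convexHull(ct)
    for e in np.linspace(3,60,80):
        p=cv2.approxPolyDP(h,e,True)
        if len(p)<=4: break
    p=p[:,0].astype(float)
    # refine: fit lines to contour pts near each side
    P=ct[:,0].astype(float); L=[]
    for i in range(len(p)):
        A,B=p[i],p[(i+1)%len(p)]; d=(B-A)/np.linalg.norm(B-A); n=np.array([-d[1],d[0]])
        s=(P-A)@d; q=P[(abs((P-A)@n)<6)&(s>12)&(s<np.linalg.norm(B-A)-12)]
        vx,vy,x,y=cv2.fitLine(q.astype(np.float32),cv2.DIST_HUBER,0,.01,.01).ravel(); L.append((np.array([x,y]),np.array([vx,vy])))
    out=[]
    for i in range(len(p)):
        (A,d),(B,e)=L[i-1],L[i]; t=np.linalg.solve(np.c_[d,-e],B-A); out.append(A+t[0]*d)
    out=(np.array(out)+.5)/k-.5+[u0,v0]
    return c,out
if __name__=='__main__':
    np.set_printoptions(precision=4,suppress=True)
    for f,box,kind,z in [('top0',(365,185,445,275),'cream',.007),('top0',(190,190,295,310),'cream',.045),('scene0',(180,260,295,350),'cream',.007)]:
        c,o=quad(f,box,kind); X=np.array([ray(c,u,v,z) for u,v in o])
        print(f,kind,'\n',o,'\n',X[:,:2],'\nsides',[np.linalg.norm(X[i]-X[i-1]) for i in range(len(X))],'ctr',X.mean(0))
        print('ang',[np.degrees(np.arctan2(*(X[i]-X[i-1])[1::-1])) for i in range(len(X))])
E
python3 m.py
```

```text
top0 cream 
 [[417.4434 198.9022]
 [433.527  253.5636]
 [392.2627 264.844 ]
 [376.2343 210.4155]] 
 [[ 0.6563 -0.2738]
 [ 0.5089 -0.3187]
 [ 0.4755 -0.2077]
 [ 0.6213 -0.1621]] 
sides [np.float64(0.11707938587374396), np.float64(0.1541300858766329), np.float64(0.11594806164165178), np.float64(0.15276999481696207)] ctr [ 0.5655 -0.2406  0.007 ]
ang [np.float64(-72.58343660967088), np.float64(-163.03727734732368), np.float64(106.74683717419813), np.float64(17.385956338112052)]
top0 cream 
 [[209.7449 199.7295]
 [281.8828 206.2228]
 [276.297  256.375 ]
 [203.4069 256.375 ]] 
 [[0.6302 0.278 ]
 [0.619  0.0901]
 [0.4875 0.0998]
 [0.4823 0.287 ]] 
sides [np.float64(0.1482022376452414), np.float64(0.18830457779689627), np.float64(0.13179262116280424), np.float64(0.18726850403684459)] ctr [0.5547 0.1887 0.045 ]
ang [np.float64(-3.477827567587706), np.float64(-93.41483806863862), np.float64(175.75018082597632), np.float64(91.61648809216364)]
scene0 cream 
 [[263.9211 301.875 ]
 [223.1098 329.5184]
 [213.9643 321.2254]
 [254.4438 301.875 ]] 
 [[ 0.5828 -0.188 ]
 [ 0.6079 -0.292 ]
 [ 0.5786 -0.3001]
 [ 0.5728 -0.2056]] 
sides [np.float64(0.020244778921365593), np.float64(0.10696963124228434), np.float64(0.030428311086436757), np.float64(0.0947385299637313)] ctr [ 0.5855 -0.2464  0.007 ]
ang [np.float64(60.18745140934004), np.float64(-76.44056252528932), np.float64(-164.48994322373275), np.float64(93.52457598718404)]
```

```bash
sed -i "s/m=(b\[:,:,0\]-b\[:,:,2\]>14)/m=((b[:,:,0]-b[:,:,2])>0.045*b[:,:,0])/" m.py; python3 m.py; python3 - <<'E'
from h import *
c=dict(np.load('pics/top0.npz'));np.set_printoptions(precision=4,suppress=True)
for s in [(175,283),(365,237),(372,268),(185,323),(275,281)]: print(ray(c,365+(s[0]+.5)/6.5-.5,185+(s[1]+.5)/6.5-.5,.044))
print('frame corners, lip z=.065 bottom / .058')
for s,z in [((130,90),.058),((415,115),.058),((383,502),.065),((85,482),.065),((93,435),.065),((375,455),.065),((208,148),.07),((322,163),.07),((155,113),.058),((387,134),.058),((112,467),.065),((350,486),.065)]: print(s,ray(c,190+(s[0]+.5)/5-.5,190+(s[1]+.5)/5-.5,z))
print('body')
for s in [(100,48),(462,78),(415,562),(45,530)]: print(ray(c,190+(s[0]+.5)/5-.5,190+(s[1]+.5)/5-.5,.045))
E
```

```text
top0 cream 
 [[417.8972 198.1585]
 [434.2086 253.8766]
 [391.9608 265.9005]
 [375.644  209.9152]] 
 [[ 0.6584 -0.275 ]
 [ 0.5081 -0.3206]
 [ 0.4726 -0.2069]
 [ 0.6226 -0.1604]] 
sides [np.float64(0.12002329707402773), np.float64(0.1570635196696566), np.float64(0.11905792451614466), np.float64(0.1569997703766405)] ctr [ 0.5654 -0.2407  0.007 ]
ang [np.float64(-72.64019324713674), np.float64(-163.12270791432644), np.float64(107.33161249116233), np.float64(17.229411819006422)]
top0 cream 
 [[209.3751 199.1052]
 [282.6061 205.4104]
 [273.4685 301.6903]
 [198.6093 295.4861]] 
 [[0.6318 0.2791]
 [0.6212 0.0883]
 [0.3711 0.1028]
 [0.382  0.2942]] 
sides [np.float64(0.25028013117043796), np.float64(0.19111147648463966), np.float64(0.2504747786923232), np.float64(0.19167454411209534)] ctr [0.5015 0.1911 0.045 ]
ang [np.float64(-3.4625593870102342), np.float64(-93.1876121607791), np.float64(176.6664330704675), np.float64(86.75358488692555)]
scene0 cream 
 [[234.1616 273.344 ]
 [283.5043 311.4705]
 [239.622  346.1235]
 [192.1049 304.2848]] 
 [[ 0.4746 -0.2101]
 [ 0.6271 -0.1635]
 [ 0.6627 -0.27
[... 297 characters left out ...]
loat64(-163.67578968070293)]
[ 0.5701 -0.1984  0.044 ]
[ 0.5912 -0.2753  0.044 ]
[ 0.5786 -0.2783  0.044 ]
[ 0.5541 -0.2027  0.044 ]
[ 0.5722 -0.2389  0.044 ]
frame corners, lip z=.065 bottom / .058
(130, 90) [0.6081 0.2593 0.058 ]
(415, 115) [0.5996 0.1125 0.058 ]
(383, 502) [0.4008 0.1206 0.065 ]
(85, 482) [0.4069 0.2708 0.065 ]
(93, 435) [0.4306 0.268  0.065 ]
(375, 455) [0.4243 0.1256 0.065 ]
(208, 148) [0.5778 0.2159 0.07  ]
(322, 163) [0.5718 0.1578 0.07  ]
(155, 113) [0.5965 0.2459 0.058 ]
(387, 134) [0.5893 0.1265 0.058 ]
(112, 467) [0.4148 0.2577 0.065 ]
(350, 486) [0.4084 0.1376 0.065 ]
body
[0.6316 0.2785 0.045 ]
[0.6217 0.0899 0.045 ]
[0.3703 0.105  0.045 ]
[0.3817 0.2942 0.045 ]
```

Measured sizes match the given ones: cover 157x120 mm (158x120 expected), unit 250x191 mm.
- **Cover rib:** about (0.574, -0.238), yaw 17.2°.
- **Unit centre:** about (0.5015, 0.191), yaw -3.3°.
- **Lip:** it appears about 4 mm towards +x of nominal.

Moving above the cover.

Call:
drive_tool:
  deltas:
    - {"slide":[0.96,-0.37,0.08],"delta_rot":[0,0,0],"hand":1}
    - {"slide":[0.96,-0.37,0.08],"delta_rot":[0,0,0],"hand":1}
    - {"slide":[0.96,-0.37,0.08],"delta_rot":[0,0,0],"hand":1}
    - {"slide":[0.96,-0.37,0.08],"delta_rot":[0,0,0],"hand":1}
    - {"slide":[0.96,-0.37,0.08],"delta_rot":[0,0,0],"hand":1}

```text
time_s: 0.78
eef_pos: [0.3658, -0.3955, 0.1889]
eef_rot: [-0.0, 0.99, 0.14, -0.0]
wrist_force: [0.1, 0.4, 1.1]
opening: 1.002
```

Call:
drive_tool:
  deltas:
    - {"slide":[0.96,-0.37,0.08],"delta_rot":[0,0,0],"hand":1}
    - {"slide":[0.96,-0.37,0.08],"delta_rot":[0,0,0],"hand":1}
    - {"slide":[0.96,-0.37,0.08],"delta_rot":[0,0,0],"hand":1}
    - {"slide":[0.96,-0.37,0.08],"delta_rot":[0,0,0],"hand":1}
    - {"slide":[0.96,-0.37,0.08],"delta_rot":[0,0,0],"hand":1}

```text
time_s: 1.4
eef_pos: [0.5706, -0.2399, 0.1688]
eef_rot: [-0.0, 0.99, 0.14, -0.0]
wrist_force: [0.7, -0.2, 0.2]
opening: 0.997
```

Call:
drive_tool:
  deltas:
    - {"slide":[0,0,0],"delta_rot":[0,0,-0.056],"hand":1}
    - {"slide":[0,0,0],"delta_rot":[0,0,-0.056],"hand":1}
    - {"slide":[0,0,0],"delta_rot":[0,0,-0.056],"hand":1}
    - {"slide":[0,0,0],"delta_rot":[0,0,-0.056],"hand":1}
    - {"slide":[0,0,0],"delta_rot":[0,0,-0.056],"hand":1}

```text
time_s: 2.02
eef_pos: [0.5693, -0.2409, 0.1687]
eef_rot: [-0.0, 0.834, 0.551, -0.0]
wrist_force: [-0.5, 0.3, -0.2]
opening: 0.997
```

Call:
drive_tool:
  deltas:
    - {"slide":[0,0,0],"delta_rot":[0,0,-0.056],"hand":1}
    - {"slide":[0,0,0],"delta_rot":[0,0,-0.056],"hand":1}
    - {"slide":[0,0,0],"delta_rot":[0,0,-0.056],"hand":1}
    - {"slide":[0,0,0],"delta_rot":[0,0,-0.056],"hand":1}
    - {"slide":[0,0,0],"delta_rot":[0,0,0],"hand":1}

```text
time_s: 2.65
eef_pos: [0.5693, -0.241, 0.1688]
eef_rot: [-0.0, 0.596, 0.803, -0.0]
wrist_force: [0.1, 0.2, -0.5]
opening: 1.0
```

```bash
python3 - <<'E'
from h import *
c=snap('wrist','w1'); print(-c['R'].T@c['t'])
for X in [(.574,-.238,.044),(.574,-.238,.0)]: print(proj(c,X))
E
```

```text
[ 0.55056396 -0.17664846  0.33240077]
[327.74708316 220.6736152 ]
[327.08440332 211.00508729]
```

View pics/w1.png

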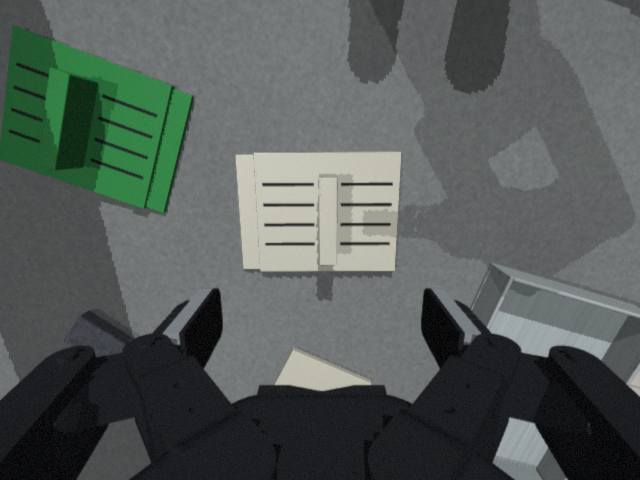

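The wrist view confirms the tongue on the left (x≈245) and the rib top at about (328,221). My prediction was (327.7,220.7). I'll check the yaw and rib centre here.

```bash
python3 - <<'E'
from m import *
np.set_printoptions(precision=4,suppress=True)
c=dict(np.load('pics/w1.npz'));a=c['frame'].astype(int)
c,o=quad('w1',(225,140,415,285),'cream'); X=np.array([ray(c,u,v,.006) for u,v in o]);print(o,X[:,:2],X.mean(0))
print([np.degrees(np.arctan2(*(X[i]-X[i-1])[1::-1])) for i in range(4)],[np.linalg.norm(X[i]-X[i-1]) for i in range(4)])
P=[ray(c,u,v,.044) for u,v in [(319,176),(337,176),(337,265),(320,265)]];print(np.array(P),np.mean(P,0))
o=ctrl.get_obs();print(o['eef_pos'],o['eef_rot'],o['q'])
E
```

```text
[[400.9317 151.2366]
 [394.1192 271.4039]
 [243.0097 268.0147]
 [234.8496 152.6529]] [[ 0.6235 -0.1618]
 [ 0.6591 -0.2778]
 [ 0.5076 -0.3198]
 [ 0.4735 -0.2085]] [ 0.5659 -0.242   0.006 ]
[np.float64(17.270496195261323), np.float64(-72.93226591338087), np.float64(-164.5129848295244), np.float64(107.01871205934066)] [np.float64(0.1570931507206482), np.float64(0.1212951112875765), np.float64(0.15725160094702173), np.float64(0.1164013986635377)]
[[ 0.5554 -0.2029  0.044 ]
 [ 0.5701 -0.1985  0.044 ]
 [ 0.5943 -0.2753  0.044 ]
 [ 0.5794 -0.2798  0.044 ]] [ 0.5748 -0.2391  0.044 ]
[ 0.5694 -0.241   0.1689] [-0.0003  0.5972  0.8021 -0.    ] [-0.5922  0.3121  1.5307 -0.      1.2994 -0.8829]
```

Call:
drive_tool:
  deltas:
    - {"slide":[0.01,0.11,0.8],"delta_rot":[0,0,-0.002],"hand":1}
    - {"slide":[0,0,0.8],"delta_rot":[0,0,0],"hand":1}
    - {"slide":[0,0,0.8],"delta_rot":[0,0,0],"hand":1}
    - {"slide":[0,0,0.4],"delta_rot":[0,0,0],"hand":1}
    - {"slide":[0,0,0.3],"delta_rot":[0,0,0],"hand":1}

```text
time_s: 3.32
eef_pos: [0.5748, -0.2391, 0.0136]
eef_rot: [-0.0, 0.594, 0.805, 0.0]
wrist_force: [-0.4, 0.2, 0.1]
opening: 1.0
```

Call:
drive_tool:
  deltas:
    - {"slide":[0,0,0],"delta_rot":[0,0,0],"hand":0.5}
    - {"slide":[0,0,0],"delta_rot":[0,0,0],"hand":0.3}
    - {"slide":[0,0,0],"delta_rot":[0,0,0],"hand":0.2}
    - {"slide":[0,0,0],"delta_rot":[0,0,0],"hand":0}
    - {"slide":[0,0,0],"delta_rot":[0,0,0],"hand":0}

```text
time_s: 3.95
eef_pos: [0.5752, -0.2395, 0.0155]
eef_rot: [0.001, 0.593, 0.805, -0.0]
wrist_force: [-1.1, 0.6, 6.4]
opening: 0.159
```

Call:
drive_tool:
  deltas:
    - {"slide":[0,0,0],"delta_rot":[0,0,0],"hand":0}
    - {"slide":[0,0,0],"delta_rot":[0,0,0],"hand":0}
    - {"slide":[0,0,-0.1],"delta_rot":[0,0,0],"hand":0}
    - {"slide":[0,0,-0.2],"delta_rot":[0,0,0],"hand":0}
    - {"slide":[0,0,-0.3],"delta_rot":[0,0,0],"hand":0}

```text
time_s: 4.58
eef_pos: [0.5741, -0.2386, 0.0442]
eef_rot: [-0.001, 0.593, 0.805, -0.0]
wrist_force: [-0.3, -0.3, -4.7]
opening: 0.161
```

Call:
drive_tool:
  deltas:
    - {"slide":[0,0,-0.8],"delta_rot":[0,0,0],"hand":0}
    - {"slide":[0,0,-0.8],"delta_rot":[0,0,0],"hand":0}
    - {"slide":[0.4,0.06,-0.7],"delta_rot":[0,0,0],"hand":0}
    - {"slide":[0.8,0.12,0],"delta_rot":[0,0,0],"hand":0}
    - {"slide":[0.9,0.14,0],"delta_rot":[0,0,0],"hand":0}

```text
time_s: 5.2
eef_pos: [0.5591, -0.1336, 0.161]
eef_rot: [0.001, 0.594, 0.805, 0.0]
wrist_force: [0.9, 2.1, -4.4]
opening: 0.162
```

Call:
drive_tool:
  deltas:
    - {"slide":[0.9,0.14,0],"delta_rot":[0,0,0],"hand":0}
    - {"slide":[0.9,0.14,0],"delta_rot":[0,0,0],"hand":0}
    - {"slide":[0.9,0.14,0],"delta_rot":[0,0,0],"hand":0}
    - {"slide":[0.9,0.14,0],"delta_rot":[0,0,0],"hand":0}
    - {"slide":[0.9,0.14,0],"delta_rot":[0,0,0],"hand":0}

```text
time_s: 5.82
eef_pos: [0.5255, 0.0927, 0.1603]
eef_rot: [0.001, 0.593, 0.805, 0.0]
wrist_force: [1.2, 0.4, -4.3]
opening: 0.162
```

Call:
drive_tool:
  deltas:
    - {"slide":[0.9,0.14,0],"delta_rot":[0,0,0],"hand":0}
    - {"slide":[0.8,0.13,0],"delta_rot":[0,0,0],"hand":0}
    - {"slide":[0.3,0.05,0],"delta_rot":[0,0,0.04],"hand":0}
    - {"slide":[0,0,0],"delta_rot":[0,0,0.04],"hand":0}
    - {"slide":[0,0,0],"delta_rot":[0,0,0.032],"hand":0}

```text
time_s: 6.45
eef_pos: [0.5112, 0.192, 0.1601]
eef_rot: [0.0, 0.726, 0.688, 0.0]
wrist_force: [-0.2, -0.4, -4.2]
opening: 0.163
```

```bash
python3 - <<'E'
from h import *
o=ctrl.get_obs();print(o['eef_pos'],o['eef_rot'],o['q'],o['wrist_force'],o['torque'],o['opening'])
for n in ('wrist','top','scene'):snap(n,n+'2')
E
```

```text
[0.51121456 0.19197656 0.16014341] [2.81041476e-04 7.25886002e-01 6.87814881e-01 3.50430307e-04] [ 1.41838168e-01  1.65521683e-01  1.72844861e+00 -5.61839688e-05
  1.24672553e+00  1.95703242e-01] [-0.21733585 -0.41338867 -4.24041354] [ 0.02879438 -0.01302055 -0.04088284] 0.16269854826915345
```

View pics/wrist2.png

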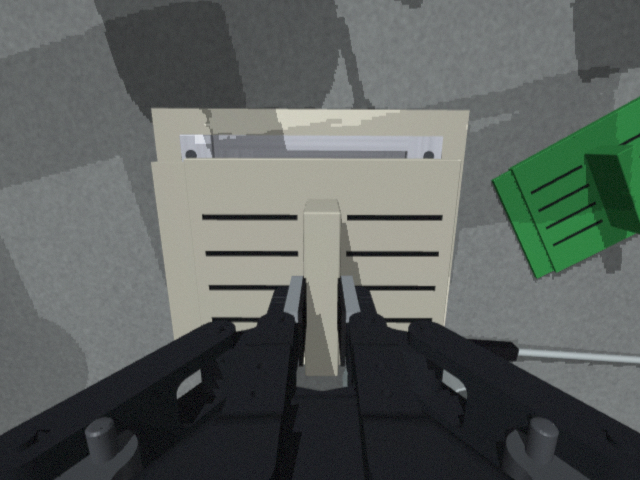

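View pics/scene2.png

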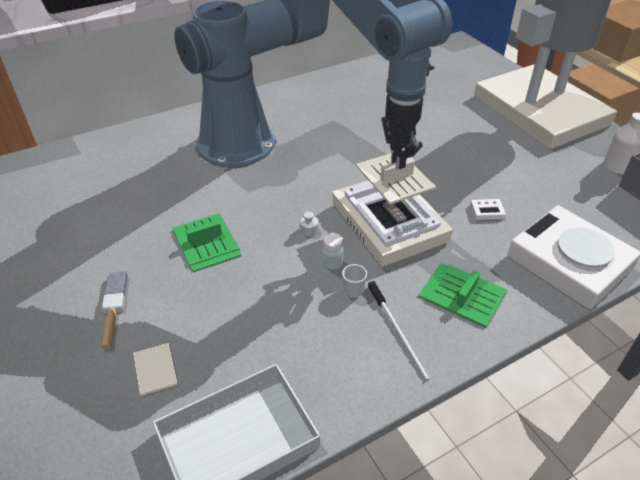

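```bash
python3 - <<'E'
from h import *
a=cv2.imread('pics/wrist2.png'); cv2.imwrite('pics/w2a.png',cv2.resize(a[100:260,140:340],None,fx=4,fy=3.75,interpolation=cv2.INTER_CUBIC)) 
cv2.imwrite('pics/w2b.png',cv2.resize(a[100:260,290:490],None,fx=4,fy=3.75,interpolation=cv2.INTER_CUBIC))
a=cv2.imread('pics/top2.png'); cv2.imwrite('pics/t2.png',cv2.resize(a[180:320,180:320],None,fx=4.2,fy=4.2,interpolation=cv2.INTER_CUBIC))
E
```

```text
(no output)
```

View pics/w2a.png

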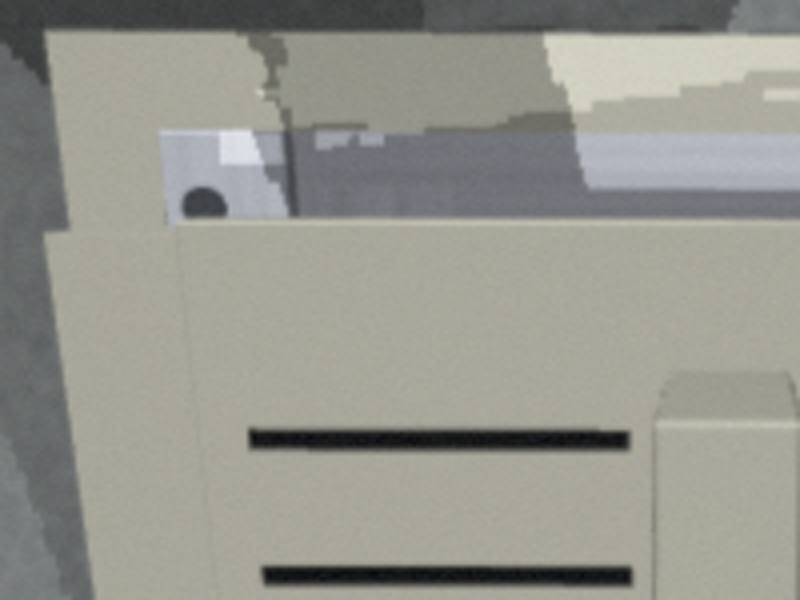

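View pics/w2b.png

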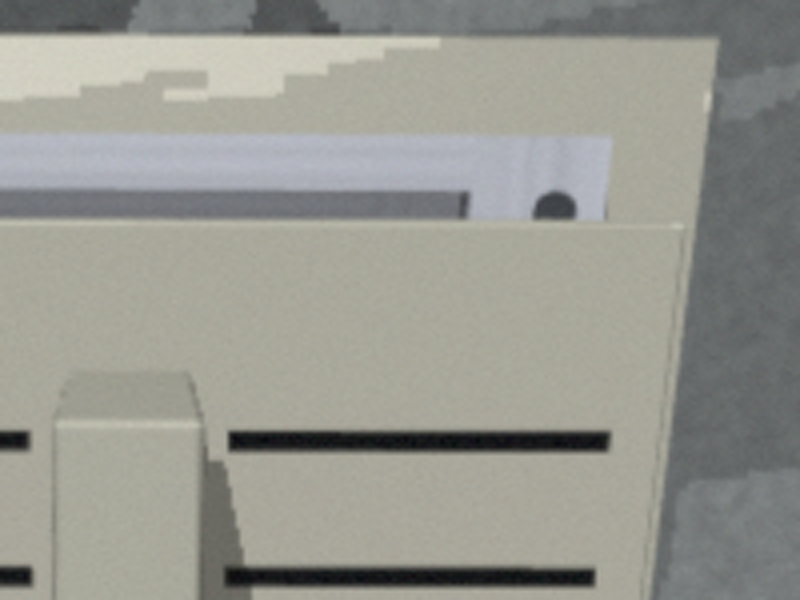

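View pics/t2.png

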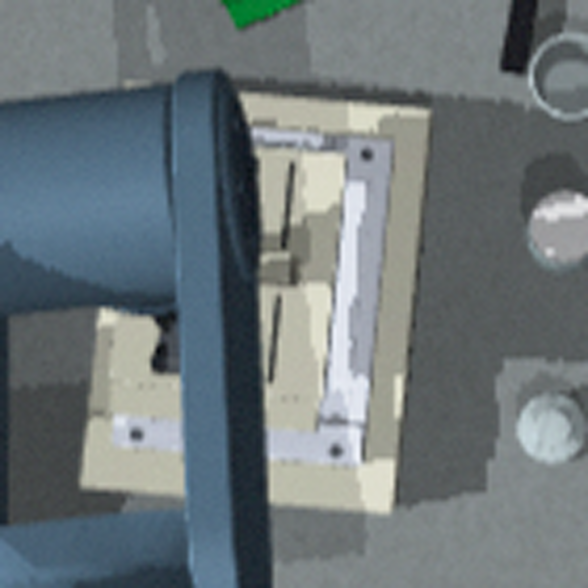

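```bash
cat >> h.py <<'E'
from scipy.spatial.transform import Rotation as Ro
def T(o): 
    q=o['eef_rot']; return Ro.from_quat([q[1],q[2],q[3],q[0]]).as_matrix(), np.array(o['eef_pos'])
S0=np.array([.5015,.1911,.05]); yaw=np.radians(-3.31); Ru=Ro.from_euler('z',yaw).as_matrix()
def U(X): return Ru.T@(np.asarray(X)-S0)
E
python3 - <<'E'
from h import *
np.set_printoptions(precision=4,suppress=True)
c=dict(np.load('pics/wrist2.npz'));R,p=T(ctrl.get_obs())
print('cam dir',c['R'][2])
for z in (.148,.150,.152,.154,.156):
    A=ray(c,183.8,158.9,z);B=ray(c,461.2,159.7,z);print(z,np.linalg.norm(A-B),R.T@(A-p),R.T@(B-p), np.degrees(np.arctan2(*(B-A)[1::-1])))
for z in (.182,.186,.19,.194):
    A=ray(c,303.2,212,z);B=ray(c,340.5,212.3,z);print(z,np.linalg.norm(A-B),R.T@(A-p),R.T@(B-p))
print('lip corner',U(ray(c,212.5,153.3,.065)),'cheek/frame', U(ray(c,180,131.5,.058)),U(ray(c,443,133,.058)))
print('body',U(ray(c,151.3,108,.045)),U(ray(c,469,110,.045)))
print('rear cheek end',U(ray(c,407,150.5,.058)))
E
```

```text
cam dir [-0.0155 -0.2673 -0.9635]
0.148 0.14204819208622077 [ 0.0602 -0.0702  0.0119] [0.0593 0.0719 0.012 ] -3.224122414940777
0.15 0.1404313731420382 [ 0.0603 -0.0693  0.0099] [0.0594 0.0711 0.01  ] -3.2241224149407683
0.152 0.13881455419785566 [ 0.0604 -0.0685  0.0079] [0.0594 0.0703 0.008 ] -3.2241224149407715
0.154 0.1371977352536732 [ 0.0605 -0.0677  0.0059] [0.0595 0.0695 0.006 ] -3.2241224149407604
0.156 0.13558091630949062 [ 0.0606 -0.0669  0.0039] [0.0596 0.0687 0.004 ] -3.2241224149407763
0.182 0.01606732923264857 [ 0.0392 -0.0075 -0.0221] [ 0.039   0.0085 -0.0221]
0.186 0.015613812341305476 [ 0.04   -0.0073 -0.0261] [ 0.0398  0.0083 -0.0261]
0.19 0.015160295449962386 [ 0.0408 -0.0071 -0.0301] [ 0.0406  0.0081 -0.0301]
0.194 0.014706778558619401 [ 0.0416 -0.0068 -0.0341] [ 0.0414  0.0079 -0.0341]
lip corner [-0.0722  0.0611  0.015 ] cheek/frame [-0.0978  0.0768  0.008 ] [0.1017 0.0766 0.008 ]
body [-0.1236  0.0947 -0.005 ] [ 0.1247  0.0943 -0.005 ]
rear cheek end [0.0753 0.0636 0.008 ]
```

Cover seen in hand: underside about 16–18 mm below the TCP, centred to within 1 mm, yaw matching the unit. The frame appears about +4.5 mm along x. Now to the hover pose with a slant of 0.22 rad.

Call:
drive_tool:
  deltas:
    - {"slide":[-0.03,0.25,0],"delta_rot":[0,0,0.0014],"hand":0}
    - {"slide":[0,0,0.4],"delta_rot":[-0.035,0,0],"hand":0}
    - {"slide":[0,-0.05,0.4],"delta_rot":[-0.035,0,0],"hand":0}
    - {"slide":[0,-0.07,0.3],"delta_rot":[0,0,0],"hand":0}
    - {"slide":[0,0,0],"delta_rot":[0,0,0],"hand":0}

```text
time_s: 7.22
eef_pos: [0.5233, 0.1891, 0.1029]
eef_rot: [0.079, 0.722, 0.683, 0.074]
wrist_force: [0.2, 0.4, -3.6]
opening: 0.16
```

```bash
cat > st.py <<'E'
from h import *
np.set_printoptions(precision=4,suppress=True)
def st(d=.0165):
    o=ctrl.get_obs();R,p=T(o)
    cx=Ru.T@R[:,1]; th=np.arctan2(cx[2],cx[0]); 
    tip=U(p+R@np.array([0,-.088,d])); rear=U(p+R@np.array([0,.07,d]))
    print('t',round(o['time_s'],2),'tcp_u',U(p),'th',round(th,4),'yawerr',round(np.degrees(np.arctan2(cx[1],cx[0])),2),'roll',round(np.degrees((Ru.T@R[:,0])[2]),2))
    print('tip',tip,'rear',rear); F=Ru.T@np.array(o['wrist_force']);print('F',F,'M',Ru.T@np.array(o['torque']),'op',o['opening'])
if __name__=='__main__': st()
E
python3 st.py; python3 -c "
from h import *
snap('scene','scene3');snap('wrist','wrist3')
a=cv2.imread('pics/scene3.png');cv2.imwrite('pics/s3.png',cv2.resize(a[90:270,320:460],None,fx=3.3,fy=3.3,interpolation=cv2.INTER_CUBIC))"
```

```text
t 7.22 tcp_u [ 0.0219 -0.0008  0.0529] th 0.2167 yawerr 0.13 roll -0.03
tip [-0.0605 -0.001   0.0178] rear [ 0.0938 -0.0006  0.0518]
F [ 0.2074  0.4082 -3.6445] M [0.0203 0.2    0.0508] op 0.15953045323382045
```

View pics/s3.png

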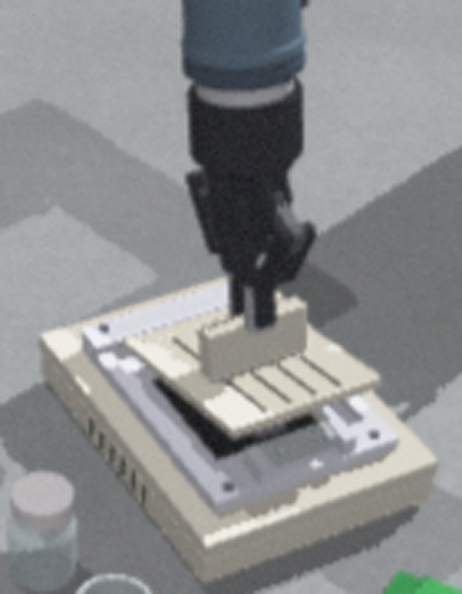

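View pics/wrist3.png

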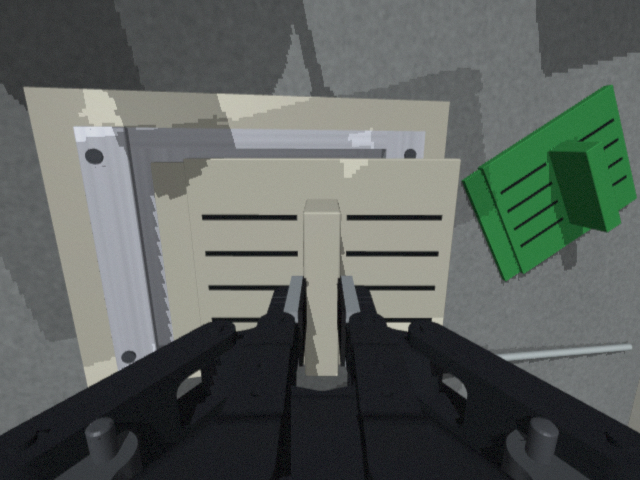

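The cover is slanted with its tongue (px x≈155) in front of the lip edge (x≈128–150). Now I'll lower it carefully to feel the ledge.

Call:
drive_tool:
  deltas:
    - {"slide":[0,-0.026,0.117],"delta_rot":[0,0,0],"hand":0}
    - {"slide":[0,-0.018,0.078],"delta_rot":[0,0,0],"hand":0}
    - {"slide":[0,-0.009,0.04],"delta_rot":[0,0,0],"hand":0}
    - {"slide":[0,0,0],"delta_rot":[0,0,0],"hand":0}
    - {"slide":[0,0,0],"delta_rot":[0,0,0],"hand":0}

```text
time_s: 7.95
eef_pos: [0.5234, 0.1894, 0.0918]
eef_rot: [0.08, 0.722, 0.683, 0.076]
wrist_force: [-0.3, -0.1, -4.2]
opening: 0.161
```

```bash
python3 st.py
```

```text
t 7.95 tcp_u [ 0.0219 -0.0004  0.0418] th 0.2202 yawerr 0.13 roll 0.0
tip [-0.0603 -0.0006  0.0064] rear [ 0.0939 -0.0003  0.041 ]
F [-0.2653 -0.1528 -4.1586] M [-0.0313  0.2405  0.0275] op 0.16098572092150276
```

Call:
drive_tool:
  deltas:
    - {"slide":[0,-0.0045,0.0195],"delta_rot":[0,0,0],"hand":0}
    - {"slide":[0,0,0],"delta_rot":[0,0,0],"hand":0}
    - {"slide":[0,-0.0045,0.0195],"delta_rot":[0,0,0],"hand":0}
    - {"slide":[0,0,0],"delta_rot":[0,0,0],"hand":0}
    - {"slide":[0,0,0],"delta_rot":[0,0,0],"hand":0}

```text
time_s: 8.57
eef_pos: [0.5232, 0.1893, 0.0896]
eef_rot: [0.08, 0.722, 0.683, 0.075]
wrist_force: [0.5, -0.0, -3.1]
opening: 0.16
```

```bash
python3 st.py
```

```text
t 8.57 tcp_u [ 0.0218 -0.0005  0.0396] th 0.2199 yawerr 0.12 roll -0.0
tip [-0.0605 -0.0007  0.0043] rear [ 0.0937 -0.0003  0.0387]
F [ 0.5126  0.0194 -3.1161] M [ 0.0599  0.3061 -0.0115] op 0.16026334920298566
```

Call:
drive_tool:
  deltas:
    - {"slide":[0,-0.0045,0.0195],"delta_rot":[0,0,0],"hand":0}
    - {"slide":[0,0,0],"delta_rot":[0,0,0],"hand":0}
    - {"slide":[0,-0.0045,0.0195],"delta_rot":[0,0,0],"hand":0}
    - {"slide":[0,0,0],"delta_rot":[0,0,0],"hand":0}
    - {"slide":[0,0,0],"delta_rot":[0,0,0],"hand":0}

```text
time_s: 9.2
eef_pos: [0.5232, 0.1894, 0.0876]
eef_rot: [0.08, 0.722, 0.683, 0.075]
wrist_force: [-0.2, -0.3, -4.5]
opening: 0.162
```

```bash
python3 st.py
```

```text
t 9.2 tcp_u [ 0.0218 -0.0005  0.0376] th 0.2199 yawerr 0.13 roll -0.0
tip [-0.0605 -0.0006  0.0023] rear [ 0.0937 -0.0003  0.0367]
F [-0.1439 -0.2913 -4.4694] M [-0.0176  0.285   0.0011] op 0.16174404339316736
```

Call:
drive_tool:
  deltas:
    - {"slide":[0,-0.0045,0.0195],"delta_rot":[0,0,0],"hand":0}
    - {"slide":[0,0,0],"delta_rot":[0,0,0],"hand":0}
    - {"slide":[0,-0.0045,0.0195],"delta_rot":[0,0,0],"hand":0}
    - {"slide":[0,0,0],"delta_rot":[0,0,0],"hand":0}
    - {"slide":[0,0,0],"delta_rot":[0,0,0],"hand":0}

```text
time_s: 9.82
eef_pos: [0.5233, 0.1894, 0.0856]
eef_rot: [0.08, 0.722, 0.683, 0.075]
wrist_force: [-0.6, -1.1, -3.7]
opening: 0.159
```

```bash
python3 st.py
```

```text
t 9.82 tcp_u [ 0.0218 -0.0005  0.0356] th 0.2199 yawerr 0.12 roll 0.0
tip [-0.0605 -0.0006  0.0003] rear [ 0.0937 -0.0003  0.0348]
F [-0.5618 -1.1128 -3.7146] M [-0.0131  0.2548  0.0128] op 0.15879962720812185
```

Call:
drive_tool:
  deltas:
    - {"slide":[0,-0.0045,0.0195],"delta_rot":[0,0,0],"hand":0}
    - {"slide":[0,0,0],"delta_rot":[0,0,0],"hand":0}
    - {"slide":[0,0,0],"delta_rot":[0,0,0],"hand":0}
    - {"slide":[0,0,0],"delta_rot":[0,0,0],"hand":0}
    - {"slide":[0,0,0],"delta_rot":[0,0,0],"hand":0}

```text
time_s: 10.45
eef_pos: [0.5232, 0.1894, 0.0846]
eef_rot: [0.08, 0.722, 0.683, 0.075]
wrist_force: [0.5, 0.3, -3.9]
opening: 0.162
```

```bash
python3 st.py
```

```text
t 10.45 tcp_u [ 0.0218 -0.0005  0.0346] th 0.22 yawerr 0.12 roll 0.0
tip [-0.0605 -0.0007 -0.0007] rear [ 0.0937 -0.0003  0.0338]
F [ 0.4362  0.2967 -3.9153] M [-0.0318  0.2464 -0.0039] op 0.16242875979453886
```

Call:
drive_tool:
  deltas:
    - {"slide":[0,-0.0045,0.0195],"delta_rot":[0,0,0],"hand":0}
    - {"slide":[0,0,0],"delta_rot":[0,0,0],"hand":0}
    - {"slide":[0,0,0],"delta_rot":[0,0,0],"hand":0}
    - {"slide":[0,0,0],"delta_rot":[0,0,0],"hand":0}
    - {"slide":[0,0,0],"delta_rot":[0,0,0],"hand":0}

```text
time_s: 11.08
eef_pos: [0.5232, 0.1894, 0.0836]
eef_rot: [0.08, 0.722, 0.683, 0.075]
wrist_force: [-0.3, -0.4, -4.3]
opening: 0.157
```

```bash
python3 st.py
```

```text
t 11.07 tcp_u [ 0.0218 -0.0005  0.0336] th 0.22 yawerr 0.12 roll 0.0
tip [-0.0605 -0.0006 -0.0017] rear [ 0.0937 -0.0003  0.0328]
F [-0.2936 -0.3879 -4.2632] M [ 0.0183  0.2378 -0.0024] op 0.15705912002573014
```

Call:
drive_tool:
  deltas:
    - {"slide":[0,-0.0045,0.0195],"delta_rot":[0,0,0],"hand":0}
    - {"slide":[0,0,0],"delta_rot":[0,0,0],"hand":0}
    - {"slide":[0,0,0],"delta_rot":[0,0,0],"hand":0}
    - {"slide":[0,0,0],"delta_rot":[0,0,0],"hand":0}
    - {"slide":[0,0,0],"delta_rot":[0,0,0],"hand":0}

```text
time_s: 11.7
eef_pos: [0.5234, 0.1894, 0.0827]
eef_rot: [0.08, 0.722, 0.683, 0.076]
wrist_force: [1.7, -0.5, -2.5]
opening: 0.163
```

```bash
python3 st.py; python3 -c "
from h import *
snap('scene','scene4');snap('wrist','wrist4')
a=cv2.imread('pics/scene4.png');cv2.imwrite('pics/s4.png',cv2.resize(a[150:270,320:460],None,fx=5,fy=5,interpolation=cv2.INTER_CUBIC))"
```

```text
t 11.7 tcp_u [ 0.022  -0.0005  0.0327] th 0.2203 yawerr 0.12 roll 0.0
tip [-0.0603 -0.0006 -0.0026] rear [ 0.0939 -0.0003  0.0319]
F [ 1.702  -0.4492 -2.4701] M [-0.0355  0.1492 -0.0345] op 0.16313797868467847
```

View pics/s4.png

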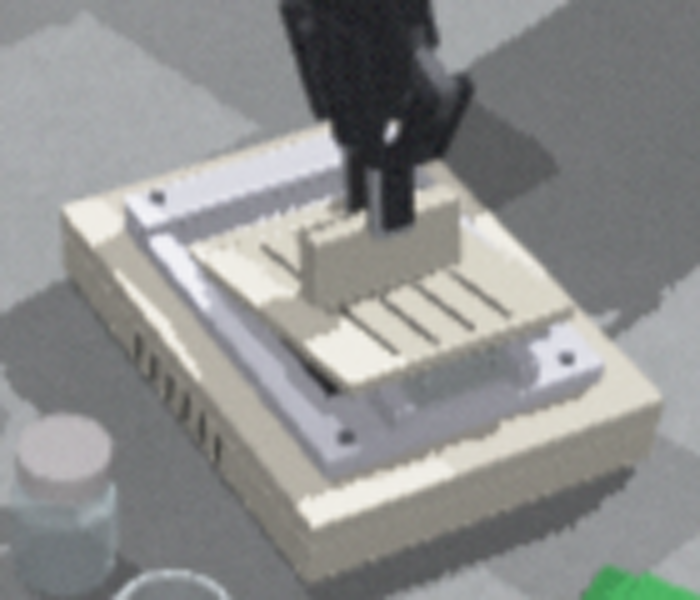

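View pics/wrist4.png

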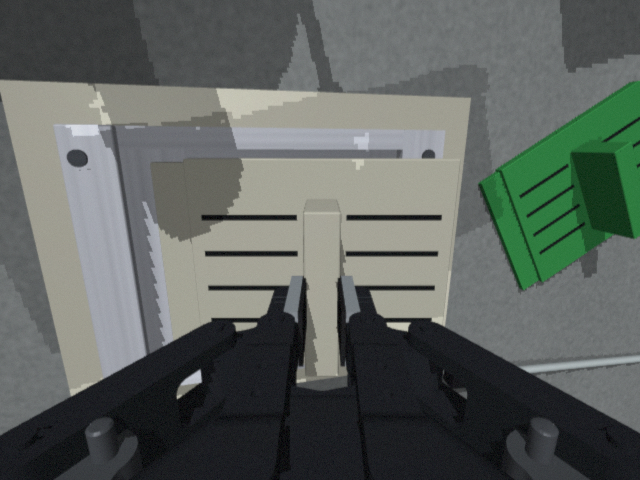

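Contact felt: the ledge lies about 2–3 mm below nominal. I'll lift off by 0.6 mm and slide towards the groove.

Call:
drive_tool:
  deltas:
    - {"slide":[0,0.0026,-0.012],"delta_rot":[0,0,0],"hand":0}
    - {"slide":[0,-0.0976,-0.0218],"delta_rot":[0,0,0],"hand":0}
    - {"slide":[0,-0.0976,-0.0218],"delta_rot":[0,0,0],"hand":0}
    - {"slide":[0,0,0],"delta_rot":[0,0,0],"hand":0}
    - {"slide":[0,0,0],"delta_rot":[0,0,0],"hand":0}

```text
time_s: 12.42
eef_pos: [0.5132, 0.19, 0.0832]
eef_rot: [0.08, 0.722, 0.683, 0.075]
wrist_force: [0.4, 0.2, -4.3]
opening: 0.163
```

```bash
python3 st.py
```

```text
t 12.43 tcp_u [ 0.0117 -0.0005  0.0332] th 0.22 yawerr 0.13 roll 0.0
tip [-0.0706 -0.0006 -0.0021] rear [ 0.0836 -0.0003  0.0324]
F [ 0.4217  0.2469 -4.3479] M [0.0298 0.2391 0.0479] op 0.1633572650554559
```

Call:
drive_tool:
  deltas:
    - {"slide":[0,-0.039,-0.0087],"delta_rot":[0,0,0],"hand":0}
    - {"slide":[0,-0.039,-0.0087],"delta_rot":[0,0,0],"hand":0}
    - {"slide":[0,0,0],"delta_rot":[0,0,0],"hand":0}
    - {"slide":[0,0,0],"delta_rot":[0,0,0],"hand":0}
    - {"slide":[0,0,0],"delta_rot":[0,0,0],"hand":0}

```text
time_s: 13.05
eef_pos: [0.5093, 0.1901, 0.0832]
eef_rot: [0.08, 0.722, 0.683, 0.075]
wrist_force: [-0.4, 0.5, -4.0]
opening: 0.161
```

```bash
python3 st.py;python3 -c "
from h import *
snap('wrist','wrist5')"
```

```text
t 13.05 tcp_u [ 0.0078 -0.0005  0.0332] th 0.22 yawerr 0.12 roll 0.0
tip [-0.0744 -0.0007 -0.0021] rear [ 0.0797 -0.0003  0.0324]
F [-0.4573  0.5177 -4.0483] M [0.009  0.2481 0.0241] op 0.16066368737409267
```

View pics/wrist5.png

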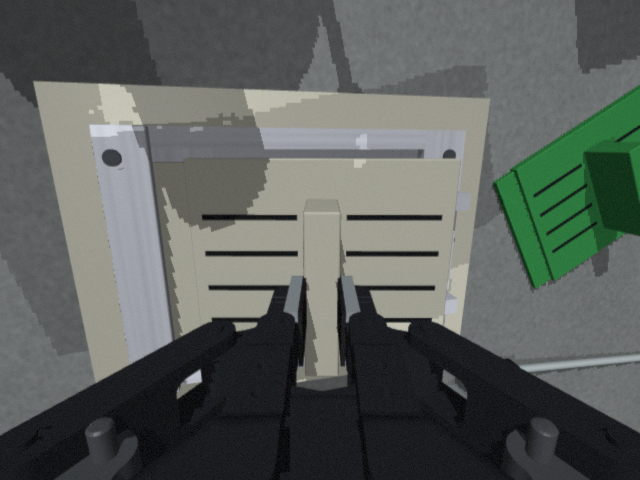

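The tongue tip is just at the lip edge (px x≈152) and still free. Continuing in small steps.

Call:
drive_tool:
  deltas:
    - {"slide":[0,-0.02,-0.0045],"delta_rot":[0,0,0],"hand":0}
    - {"slide":[0,-0.02,-0.0045],"delta_rot":[0,0,0],"hand":0}
    - {"slide":[0,-0.02,-0.0045],"delta_rot":[0,0,0],"hand":0}
    - {"slide":[0,0,0],"delta_rot":[0,0,0],"hand":0}
    - {"slide":[0,0,0],"delta_rot":[0,0,0],"hand":0}

```text
time_s: 13.72
eef_pos: [0.5062, 0.1903, 0.0832]
eef_rot: [0.08, 0.722, 0.683, 0.075]
wrist_force: [0.3, -0.2, -4.2]
opening: 0.163
```

```bash
python3 st.py
```

```text
t 13.72 tcp_u [ 0.0047 -0.0005  0.0332] th 0.22 yawerr 0.12 roll 0.0
tip [-0.0776 -0.0007 -0.0021] rear [ 0.0766 -0.0003  0.0324]
F [ 0.3524 -0.1712 -4.1991] M [0.0248 0.2182 0.033 ] op 0.16324566876609953
```

Call:
drive_tool:
  deltas:
    - {"slide":[0,-0.02,-0.0045],"delta_rot":[0,0,0],"hand":0}
    - {"slide":[0,0,0],"delta_rot":[0,0,0],"hand":0}
    - {"slide":[0,-0.02,-0.0045],"delta_rot":[0,0,0],"hand":0}
    - {"slide":[0,0,0],"delta_rot":[0,0,0],"hand":0}
    - {"slide":[0,0,0],"delta_rot":[0,0,0],"hand":0}

```text
time_s: 14.35
eef_pos: [0.5041, 0.1904, 0.0832]
eef_rot: [0.08, 0.722, 0.683, 0.075]
wrist_force: [0.2, 0.6, -4.7]
opening: 0.162
```

```bash
python3 st.py
```

```text
t 14.35 tcp_u [ 0.0026 -0.0005  0.0332] th 0.2199 yawerr 0.13 roll -0.0
tip [-0.0796 -0.0007 -0.0021] rear [ 0.0746 -0.0004  0.0324]
F [ 0.1865  0.6556 -4.74  ] M [ 0.0417  0.2584 -0.015 ] op 0.16239703884674556
```

Call:
drive_tool:
  deltas:
    - {"slide":[0,-0.02,-0.0045],"delta_rot":[0,0,0],"hand":0}
    - {"slide":[0,0,0],"delta_rot":[0,0,0],"hand":0}
    - {"slide":[0,-0.02,-0.0045],"delta_rot":[0,0,0],"hand":0}
    - {"slide":[0,0,0],"delta_rot":[0,0,0],"hand":0}
    - {"slide":[0,0,0],"delta_rot":[0,0,0],"hand":0}

```text
time_s: 14.98
eef_pos: [0.5021, 0.1906, 0.0832]
eef_rot: [0.08, 0.722, 0.683, 0.075]
wrist_force: [-0.1, 0.5, -4.4]
opening: 0.158
```

```bash
python3 st.py
```

```text
t 14.97 tcp_u [ 0.0006 -0.0005  0.0332] th 0.22 yawerr 0.12 roll 0.0
tip [-0.0817 -0.0007 -0.0021] rear [ 0.0725 -0.0003  0.0324]
F [-0.1418  0.5115 -4.3804] M [-0.0427  0.289  -0.0053] op 0.15774491599364876
```

Call:
drive_tool:
  deltas:
    - {"slide":[0,-0.02,-0.0045],"delta_rot":[0,0,0],"hand":0}
    - {"slide":[0,0,0],"delta_rot":[0,0,0],"hand":0}
    - {"slide":[0,0,0],"delta_rot":[0,0,0],"hand":0}
    - {"slide":[0,0,0],"delta_rot":[0,0,0],"hand":0}
    - {"slide":[0,0,0],"delta_rot":[0,0,0],"hand":0}

```text
time_s: 15.6
eef_pos: [0.501, 0.1906, 0.0832]
eef_rot: [0.08, 0.722, 0.683, 0.075]
wrist_force: [0.7, -0.0, -4.0]
opening: 0.165
```

```bash
python3 st.py
```

```text
t 15.6 tcp_u [-0.0004 -0.0005  0.0332] th 0.2199 yawerr 0.12 roll 0.0
tip [-0.0827 -0.0007 -0.0021] rear [ 0.0715 -0.0003  0.0324]
F [ 0.6737  0.0384 -4.0437] M [ 0.0151  0.1909 -0.0134] op 0.16523177124787752
```

Call:
drive_tool:
  deltas:
    - {"slide":[0,-0.02,-0.0045],"delta_rot":[0,0,0],"hand":0}
    - {"slide":[0,0,0],"delta_rot":[0,0,0],"hand":0}
    - {"slide":[0,0,0],"delta_rot":[0,0,0],"hand":0}
    - {"slide":[0,0,0],"delta_rot":[0,0,0],"hand":0}
    - {"slide":[0,0,0],"delta_rot":[0,0,0],"hand":0}

```text
time_s: 16.23
eef_pos: [0.5006, 0.1907, 0.0836]
eef_rot: [0.08, 0.722, 0.683, 0.076]
wrist_force: [4.5, -3.3, -2.3]
opening: 0.16
```

```bash
python3 st.py
```

```text
t 16.23 tcp_u [-0.0009 -0.0005  0.0336] th 0.2212 yawerr 0.12 roll 0.01
tip [-0.0831 -0.0007 -0.0018] rear [ 0.0711 -0.0003  0.0329]
F [ 4.7313 -3.0458 -2.2947] M [-0.1633 -0.3985 -0.0038] op 0.15985548120531345
```

```bash
python3 -c "
from h import *
snap('wrist','wrist6')
a=cv2.imread('pics/wrist6.png');cv2.imwrite('pics/w6.png',cv2.resize(a[90:290,80:280],None,fx=3.5,fy=3,interpolation=cv2.INTER_CUBIC))"
```

```text
(no output)
```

View pics/w6.png

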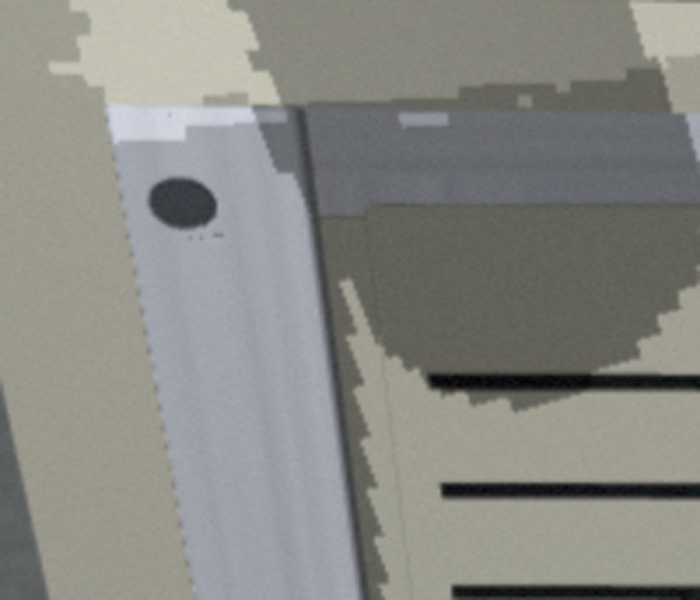

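Stop met at about the expected place: Fx rose to 4.7 N, and roughly 7 mm of tongue shows in front of the lip (7.5 mm expected). Next I'll work out how to lower the rear edge, pivoting about the tongue tip.

```bash
cat > plan.py <<'E'
import numpy as np,sys
d=.0165; stop=-.0838; ledge=-.0026
def pose(t,eps):
    s,c=np.sin(t),np.cos(t)
    return np.array([stop+.088*c+(.005-d)*s, ledge+eps+.088*s+d*c])
def go(x,z,t,seq):
    cur=np.array([x,z])
    for tn,eps in seq:
        p=pose(tn,eps); dx,dz=p-cur; s,c=np.sin(t),np.cos(t)
        print('th %.2f tcp %.4f %.4f  slide y %.4f z %.4f rot x %.4f'%(tn,*p,(dx*c+dz*s)/.05,(dx*s-dz*c)/.05,(tn-t)/np.pi)); cur=p;t=tn
if __name__=='__main__':
    go(-.0014,.0332,.22,[(.22,.0005),(.18,.0005),(.15,.0005),(.12,.0005),(.10,.0005),(.08,.0004),(.06,.0003),(.05,.0002),(.04,.0002),(.03,.0001),(.02,0),(.01,0),(0,0)])
E
python3 plan.py
```

```text
th 0.22 tcp -0.0004 0.0332  slide y 0.0189 z 0.0041 rot x 0.0000
th 0.18 tcp 0.0007 0.0299  slide y 0.0080 z 0.0698 rot x -0.0127
th 0.15 tcp 0.0015 0.0274  slide y 0.0062 z 0.0524 rot x -0.0095
th 0.12 tcp 0.0022 0.0248  slide y 0.0062 z 0.0525 rot x -0.0095
th 0.10 tcp 0.0026 0.0231  slide y 0.0043 z 0.0350 rot x -0.0064
th 0.08 tcp 0.0030 0.0213  slide y 0.0041 z 0.0371 rot x -0.0064
th 0.06 tcp 0.0034 0.0194  slide y 0.0041 z 0.0371 rot x -0.0064
th 0.05 tcp 0.0035 0.0185  slide y 0.0021 z 0.0196 rot x -0.0032
th 0.04 tcp 0.0037 0.0176  slide y 0.0022 z 0.0176 rot x -0.0032
th 0.03 tcp 0.0038 0.0166  slide y 0.0021 z 0.0196 rot x -0.0032
th 0.02 tcp 0.0040 0.0157  slide y 0.0022 z 0.0196 rot x -0.0032
th 0.01 tcp 0.0041 0.0148  slide y 0.0022 z 0.0176 rot x -0.0032
th 0.00 tcp 0.0042 0.0139  slide y 0.0022 z 0.0176 rot x -0.0032
```

Call:
drive_tool:
  deltas:
    - {"slide":[0,0.019,0.004],"delta_rot":[0,0,0],"hand":0}
    - {"slide":[0,0.008,0.07],"delta_rot":[0.0127,0,0],"hand":0}
    - {"slide":[0,0.006,0.0525],"delta_rot":[0.0095,0,0],"hand":0}
    - {"slide":[0,0,0],"delta_rot":[0,0,0],"hand":0}
    - {"slide":[0,0,0],"delta_rot":[0,0,0],"hand":0}

```text
time_s: 16.9
eef_pos: [0.5028, 0.1904, 0.0772]
eef_rot: [0.055, 0.724, 0.685, 0.051]
wrist_force: [1.7, -1.0, -2.6]
opening: 0.156
```

```bash
python3 st.py
```

```text
t 16.9 tcp_u [ 0.0013 -0.0006  0.0272] th 0.1502 yawerr 0.13 roll -0.01
tip [-0.0832 -0.0008 -0.0023] rear [ 0.073  -0.0004  0.0213]
F [ 1.7936 -0.9169 -2.5597] M [-0.1313 -0.2963 -0.0151] op 0.1557095175162073
```

Call:
drive_tool:
  deltas:
    - {"slide":[0,0.008,0.0525],"delta_rot":[0.0095,0,0],"hand":0}
    - {"slide":[0,0.004,0.035],"delta_rot":[0.0064,0,0],"hand":0}
    - {"slide":[0,0,0],"delta_rot":[0,0,0],"hand":0}
    - {"slide":[0,0,0],"delta_rot":[0,0,0],"hand":0}
    - {"slide":[0,0,0],"delta_rot":[0,0,0],"hand":0}

```text
time_s: 17.52
eef_pos: [0.5039, 0.1905, 0.0732]
eef_rot: [0.036, 0.726, 0.686, 0.034]
wrist_force: [-2.7, -1.5, 3.8]
opening: 0.166
```

```bash
python3 st.py
```

```text
t 17.52 tcp_u [ 0.0024 -0.0004  0.0232] th 0.1001 yawerr 0.14 roll 0.0
tip [-0.0835 -0.0006 -0.002 ] rear [ 0.0737 -0.0003  0.0138]
F [-2.6014 -1.6718  3.8164] M [-0.1266  0.3715 -0.0029] op 0.16624117733012436
```

Call:
drive_tool:
  deltas:
    - {"slide":[0,0.004,0.037],"delta_rot":[0.0064,0,0],"hand":0}
    - {"slide":[0,0,0],"delta_rot":[0,0,0],"hand":0}
    - {"slide":[0,0,0],"delta_rot":[0,0,0],"hand":0}
    - {"slide":[0,0,0],"delta_rot":[0,0,0],"hand":0}
    - {"slide":[0,0,0],"delta_rot":[0,0,0],"hand":0}

```text
time_s: 18.15
eef_pos: [0.5043, 0.1906, 0.0719]
eef_rot: [0.029, 0.726, 0.687, 0.028]
wrist_force: [-5.4, -0.7, 7.3]
opening: 0.16
```

```bash
python3 st.py
```

```text
t 18.15 tcp_u [ 0.0028 -0.0003  0.0219] th 0.08 yawerr 0.14 roll 0.01
tip [-0.0836 -0.0005 -0.0016] rear [ 0.0739 -0.0001  0.011 ]
F [-5.3523 -1.0355  7.3311] M [-0.0836  0.7227 -0.0062] op 0.15980583097481194
```

The catch is engaged: about 11 N upward, with the spring pushing back along -x. Continuing.

Call:
drive_tool:
  deltas:
    - {"slide":[0,0.004,0.037],"delta_rot":[0.0064,0,0],"hand":0}
    - {"slide":[0,0,0],"delta_rot":[0,0,0],"hand":0}
    - {"slide":[0,0,0],"delta_rot":[0,0,0],"hand":0}
    - {"slide":[0,0,0],"delta_rot":[0,0,0],"hand":0}
    - {"slide":[0,0,0],"delta_rot":[0,0,0],"hand":0}

```text
time_s: 18.77
eef_pos: [0.5047, 0.1906, 0.0694]
eef_rot: [0.022, 0.726, 0.687, 0.021]
wrist_force: [-1.2, 1.8, 0.8]
opening: 0.164
```

```bash
python3 st.py
```

```text
t 18.77 tcp_u [ 0.0032 -0.0003  0.0194] th 0.0598 yawerr 0.12 roll 0.02
tip [-0.0836 -0.0005 -0.0024] rear [ 0.0741 -0.0002  0.0071]
F [-1.3018  1.775   0.761 ] M [ 0.303   0.3652 -0.1199] op 0.16357837999430286
```

Call:
drive_tool:
  deltas:
    - {"slide":[0,0.002,0.0195],"delta_rot":[0.0032,0,0],"hand":0}
    - {"slide":[0,0.002,0.0195],"delta_rot":[0.0032,0,0],"hand":0}
    - {"slide":[0,0,0],"delta_rot":[0,0,0],"hand":0}
    - {"slide":[0,0,0],"delta_rot":[0,0,0],"hand":0}
    - {"slide":[0,0,0],"delta_rot":[0,0,0],"hand":0}

```text
time_s: 19.4
eef_pos: [0.505, 0.1905, 0.0673]
eef_rot: [0.014, 0.726, 0.687, 0.014]
wrist_force: [-0.1, 2.9, -0.2]
opening: 0.16
```

```bash
python3 st.py; python3 -c "
from h import *
snap('scene','scene7')
a=cv2.imread('pics/scene7.png');cv2.imwrite('pics/s7.png',cv2.resize(a[150:270,320:460],None,fx=5,fy=5,interpolation=cv2.INTER_CUBIC))"
```

```text
t 19.4 tcp_u [ 0.0036 -0.0004  0.0173] th 0.0399 yawerr 0.12 roll 0.01
tip [-0.0837 -0.0006 -0.0027] rear [ 0.0742 -0.0003  0.0036]
F [-0.279   2.8783 -0.21  ] M [ 0.5461  0.2677 -0.0153] op 0.15999144265426352
```

View pics/s7.png

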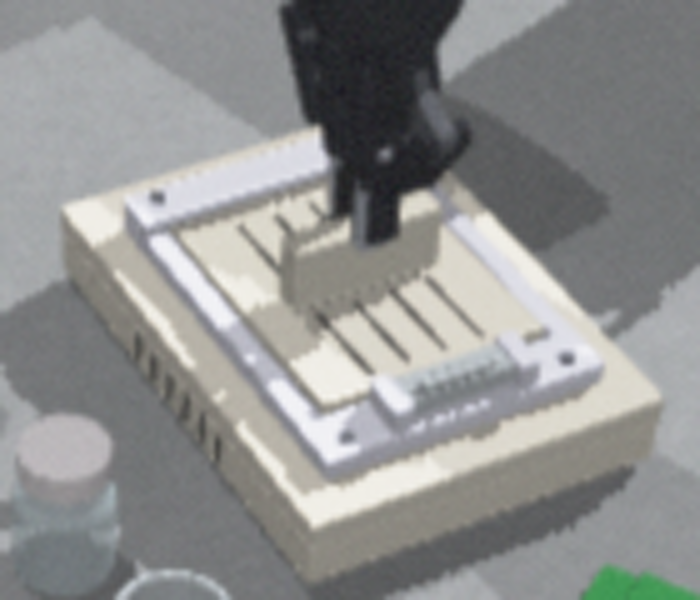

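Call:
drive_tool:
  deltas:
    - {"slide":[0,0.002,0.0195],"delta_rot":[0.0032,0,0],"hand":0}
    - {"slide":[0,0,0],"delta_rot":[0,0,0],"hand":0}
    - {"slide":[0,0.002,0.0195],"delta_rot":[0.0032,0,0],"hand":0}
    - {"slide":[0,0,0],"delta_rot":[0,0,0],"hand":0}
    - {"slide":[0,0,0],"delta_rot":[0,0,0],"hand":0}

```text
time_s: 20.08
eef_pos: [0.5053, 0.1903, 0.0655]
eef_rot: [0.007, 0.726, 0.687, 0.007]
wrist_force: [-2.6, 2.6, 1.8]
opening: 0.168
```

```bash
python3 st.py
```

```text
t 20.07 tcp_u [ 0.0039 -0.0006  0.0155] th 0.0196 yawerr 0.12 roll -0.0
tip [-0.0838 -0.0007 -0.0027] rear [ 0.0742 -0.0004  0.0004]
F [-2.7016  2.4063  1.8134] M [ 0.3614  0.5263 -0.0476] op 0.1680540289894783
```

Call:
drive_tool:
  deltas:
    - {"slide":[0,0.002,0.0175],"delta_rot":[0.0032,0,0],"hand":0}
    - {"slide":[0,0,0],"delta_rot":[0,0,0],"hand":0}
    - {"slide":[0,0,0],"delta_rot":[0,0,0],"hand":0}
    - {"slide":[0,0,0],"delta_rot":[0,0,0],"hand":0}
    - {"slide":[0,0,0],"delta_rot":[0,0,0],"hand":0}

```text
time_s: 20.7
eef_pos: [0.5055, 0.1901, 0.0646]
eef_rot: [0.004, 0.726, 0.687, 0.003]
wrist_force: [1.0, -0.8, -2.7]
opening: 0.161
```

```bash
python3 st.py
```

```text
t 20.7 tcp_u [ 0.0041 -0.0007  0.0146] th 0.0098 yawerr 0.13 roll -0.02
tip [-0.0838 -0.0009 -0.0027] rear [ 0.0742 -0.0006 -0.0012]
F [ 1.0002 -0.7641 -2.7417] M [-0.0529 -0.0087 -0.0156] op 0.16055425560452158
```

Call:
drive_tool:
  deltas:
    - {"slide":[0,0.001,0.0175],"delta_rot":[0.0032,0,0],"hand":0}
    - {"slide":[0,0,0],"delta_rot":[0,0,0],"hand":0}
    - {"slide":[0,0,0.008],"delta_rot":[0,0,0],"hand":0}
    - {"slide":[0,0,0],"delta_rot":[0,0,0],"hand":0}
    - {"slide":[0,0,0],"delta_rot":[0,0,0],"hand":0}

```text
time_s: 21.32
eef_pos: [0.5056, 0.1902, 0.0642]
eef_rot: [0.0, 0.726, 0.687, -0.0]
wrist_force: [-3.4, -1.7, 6.8]
opening: 0.159
```

```bash
python3 st.py; python3 -c "
from h import *
snap('scene','scene8');snap('wrist','wrist8')
a=cv2.imread('pics/scene8.png');cv2.imwrite('pics/s8.png',cv2.resize(a[150:270,320:460],None,fx=5,fy=5,interpolation=cv2.INTER_CUBIC))"
```

```text
t 21.32 tcp_u [ 0.0041 -0.0006  0.0142] th -0.0002 yawerr 0.14 roll -0.02
tip [-0.0839 -0.0009 -0.0023] rear [ 0.0741 -0.0005 -0.0023]
F [-3.2921 -1.9184  6.7707] M [-0.4287  0.6828 -0.0181] op 0.15875457176778301
```

View pics/s8.png

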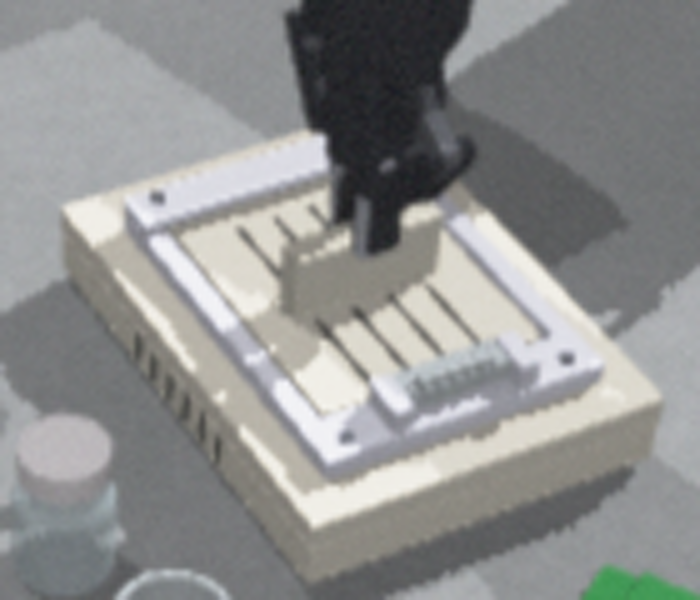

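View pics/wrist8.png

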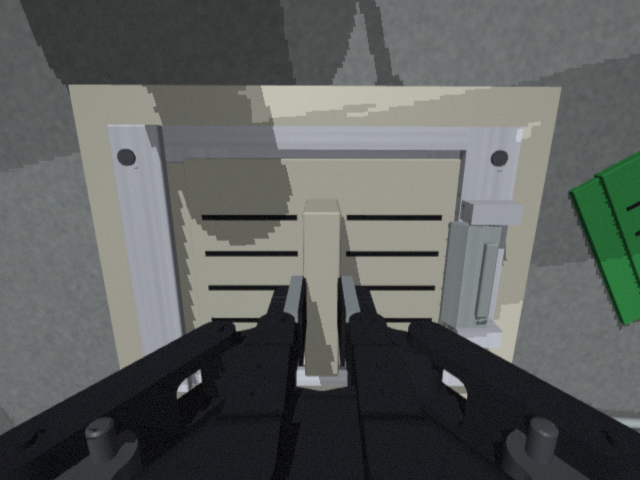

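Call:
drive_tool:
  deltas:
    - {"slide":[0,0,0.01],"delta_rot":[0,0,0],"hand":0}
    - {"slide":[0,0,0],"delta_rot":[0,0,0],"hand":0}
    - {"slide":[0,0,0],"delta_rot":[0,0,0],"hand":0}
    - {"slide":[0,0,0],"delta_rot":[0,0,0],"hand":0}
    - {"slide":[0,0,0],"delta_rot":[0,0,0],"hand":0}

```text
time_s: 22.05
eef_pos: [0.5056, 0.1902, 0.0641]
eef_rot: [0.0, 0.726, 0.687, -0.0]
wrist_force: [-6.4, -3.3, 11.2]
opening: 0.159
```

```bash
python3 st.py
```

```text
t 22.05 tcp_u [ 0.0042 -0.0006  0.0141] th -0.0003 yawerr 0.14 roll -0.02
tip [-0.0838 -0.0009 -0.0023] rear [ 0.0742 -0.0005 -0.0024]
F [-6.2389 -3.6961 11.1557] M [-0.5142  0.9908 -0.0178] op 0.15872641718289746
```

It bottoms out stiffly at the predicted seat height (0.1 mm give at 15 N), with the catch edge overlapping the cover. I'll relax the pressure and open the fingers.

Call:
drive_tool:
  deltas:
    - {"slide":[0,0,-0.016],"delta_rot":[0,0,0],"hand":0}
    - {"slide":[0,0,0],"delta_rot":[0,0,0],"hand":0.3}
    - {"slide":[0,0,0],"delta_rot":[0,0,0],"hand":0.6}
    - {"slide":[0,0,0],"delta_rot":[0,0,0],"hand":0.6}
    - {"slide":[0,0,0],"delta_rot":[0,0,0],"hand":0.6}

```text
time_s: 22.68
eef_pos: [0.5057, 0.1904, 0.0637]
eef_rot: [-0.0, 0.727, 0.687, -0.0]
wrist_force: [0.9, -1.1, 0.2]
opening: 0.601
```

```bash
python3 st.py; python3 -c "
from h import *
snap('wrist','wrist9')
a=cv2.imread('pics/wrist9.png');cv2.imwrite('pics/w9.png',cv2.resize(a[110:360,380:580],None,fx=3,fy=2.4,interpolation=cv2.INTER_CUBIC))"
```

```text
t 22.68 tcp_u [ 0.0042 -0.0005  0.0137] th -0.0002 yawerr 0.12 roll 0.0
tip [-0.0838 -0.0006 -0.0028] rear [ 0.0742 -0.0003 -0.0028]
F [ 0.9777 -1.0361  0.2265] M [-0.001  -0.0304 -0.0179] op 0.6005512899926438
```

View pics/w9.png

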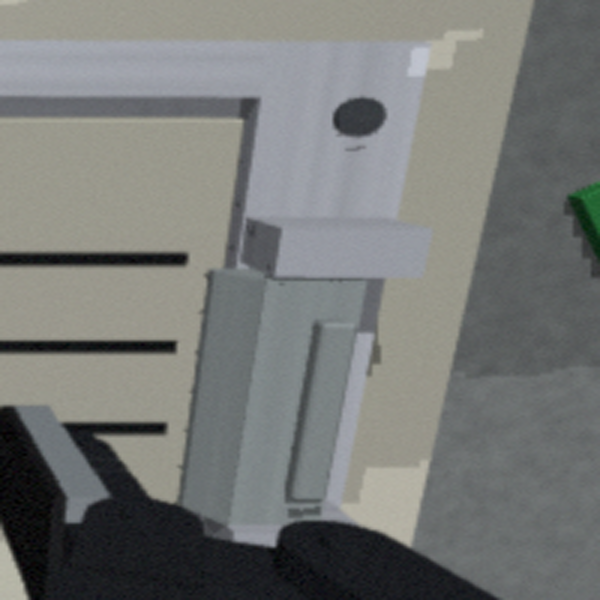

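Call:
drive_tool:
  deltas:
    - {"slide":[0,0,-0.2],"delta_rot":[0,0,0],"hand":0.7}
    - {"slide":[0,0,-0.5],"delta_rot":[0,0,0],"hand":0.8}
    - {"slide":[0,0,-0.9],"delta_rot":[0,0,0],"hand":0.8}
    - {"slide":[0,0,-0.9],"delta_rot":[0,0,0],"hand":0.8}
    - {"slide":[0,0,0],"delta_rot":[0,0,0],"hand":0.8}

```text
time_s: 23.35
eef_pos: [0.5087, 0.1909, 0.194]
eef_rot: [0.003, 0.726, 0.687, 0.004]
wrist_force: [-0.4, -0.8, -0.8]
opening: 0.799
```

```bash
python3 st.py; python3 -c "
from h import *
snap('wrist','wrist10');snap('scene','scene10')
a=cv2.imread('pics/scene10.png');cv2.imwrite('pics/s10.png',cv2.resize(a[150:270,320:460],None,fx=5,fy=5,interpolation=cv2.INTER_CUBIC))"
```

```text
t 23.35 tcp_u [0.0072 0.0002 0.144 ] th 0.0089 yawerr 0.13 roll 0.11
tip [-0.0807  0.      0.1268] rear [0.0773 0.0004 0.1282]
F [-0.38   -0.8387 -0.848 ] M [ 0.0482 -0.0142  0.0608] op 0.798648451532952
```

View pics/wrist10.png

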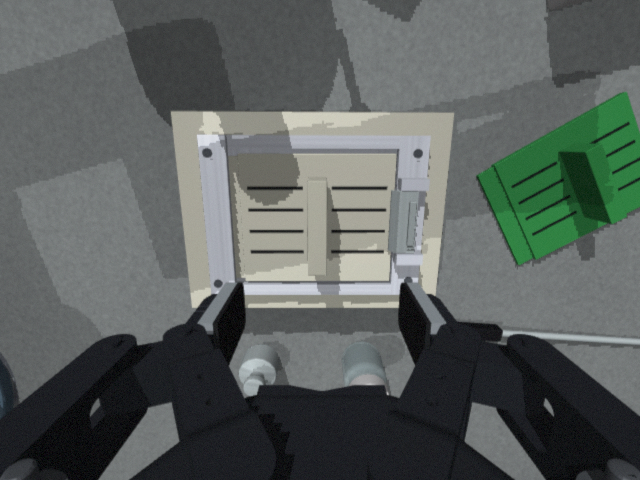

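View pics/s10.png

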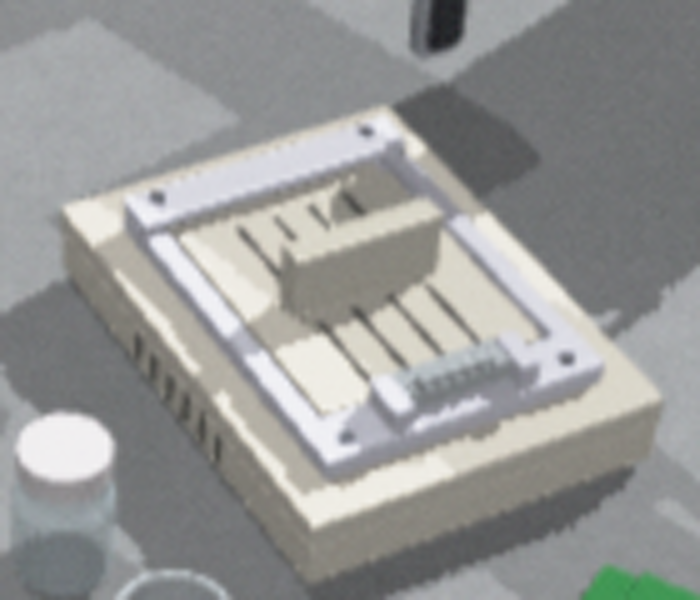

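The cover lies flat and the catch bar (px x 390–400) overlaps its rear edge (x≈397). I'll settle the arm, check the bystanders, then hand in.

Call:
drive_tool:
  deltas:
    - {"slide":[0,0,-0.3],"delta_rot":[0,0,0],"hand":0.8}
    - {"slide":[0,0,0],"delta_rot":[0,0,0],"hand":0.8}
    - {"slide":[0,0,0],"delta_rot":[0,0,0],"hand":0.8}
    - {"slide":[0,0,0],"delta_rot":[0,0,0],"hand":0.8}
    - {"slide":[0,0,0],"delta_rot":[0,0,0],"hand":0.8}

```text
time_s: 24.08
eef_pos: [0.5054, 0.1903, 0.2033]
eef_rot: [-0.0, 0.727, 0.687, -0.0]
wrist_force: [0.3, -0.3, -0.5]
opening: 0.805
```

```bash
python3 - <<'E'
from h import *
c=snap('scene','sceneF'); b=np.load('pics/scene0.npz')['frame']; a=c['frame']
for n,(u0,v0,u1,v1) in dict(blank=(125,335,185,400),brush=(90,260,135,355),weight=(295,205,322,240),jar=(318,228,346,272),cup=(338,262,370,300),rod=(365,280,432,382),timer=(468,195,508,225),greenA=(170,212,245,270),greenB=(415,260,510,328)).items():
    ea,eb=[cv2.Canny(x[v0:v1,u0:u1],60,150) for x in(a,b)]
    A,B=[cv2.cvtColor(x[v0:v1,u0:u1],cv2.COLOR_RGB2GRAY).astype(np.float32) for x in(a,b)]
    print(n,cv2.phaseCorrelate(cv2.Laplacian(A,5,ksize=3),cv2.Laplacian(B,5,ksize=3),cv2.createHanningWindow(A.shape[::-1],5)))
E
```

```text
blank ((-0.19211792517024762, -0.3783738396615348), 0.553857096919307)
brush ((1.0262772746133706, -0.27083103505076167), 0.580731083728649)
weight ((0.5499913814226076, 0.012191056610447504), 0.7446616422001717)
jar ((-0.1459698316319038, 0.3312538905958746), 0.8917589742166024)
cup ((-0.14495798353911837, -0.03695697375977858), 0.9323406681418419)
rod ((0.04480009633558524, 0.04641400065727197), 0.9983382743817789)
timer ((-0.11859986736131489, 0.05815140256800255), 0.9827841663360596)
greenA ((0.5499177044395367, -0.4388466107129574), 0.5763892576429579)
greenB ((0.11906883600605056, 0.09299907328573198), 0.8030235375519152)
```

View pics/sceneF.png

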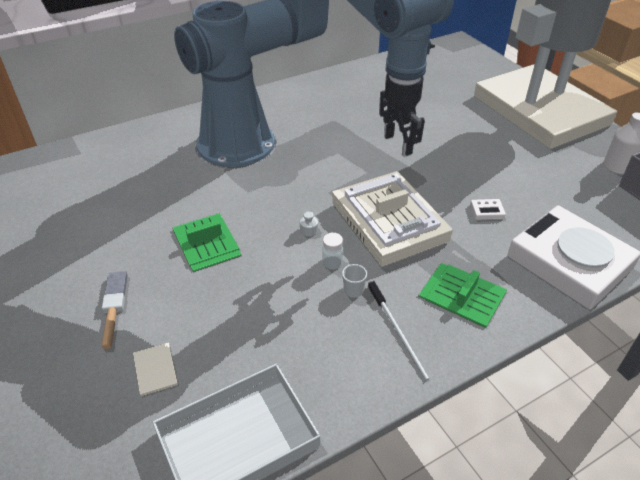

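The final picture shows everything else in place; the small differences come from changed shadows. The cover is seated in the unit. Handing in.

```bash
python3 -c "
from bench import ctrl
print(ctrl.hand_in())"
```

```text
the job is handed in; nothing more can be done
None
```

The wiring bay is closed. The cover lies flat on the ledges with its tongue under the lip and the spring catch out over its rear edge. I handed the job in at about 24 s; no verdict was given.

- **How it went:** I pinched the cover by its rib and held it at 0.22 rad. I felt the ledge about 2.6 mm below nominal, then slid the tongue in until it met the stop. From the stop position and the camera views, I put the frame about 4.5 mm off nominal towards +x. I then lowered the rear edge past the catch, pressed it flat, let go and backed away.
- **Forces:** The highest reading was 4.7 N against the stop. At the catch and in the final press the downward force was about 11–15 N. These are readings at the end of each move; peaks in between were not seen.
- **Last checks:** The cover sat at the predicted height and gave only 0.1 mm under that press. It stayed flat after release, and the wrist picture shows the catch overlapping it.
- **Not confirmed:** I judged the catch as locked from the pictures and the force drop. I could not read its travel, and I did not tug the cover to test it.
- **Bystanders:** Everything else looks unmoved. The image comparison showed shifts of at most about 1 pixel; the largest was the brush, with a weaker match that I put down to changed shadows.

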